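# Clamp an amplifier module in the turnbuckle cradle

### The job

Lift the black amplifier module by its red handle and set it down flat on the bed of the green service cradle, lengthwise between the two orange pads, and let go. Then turn the brass hexagonal turnbuckle sleeve so that both jaws draw in, regripping as often as needed, until both pads are squeezed firmly against the module with the sleeve at or nearly at its stop. Leave the dummy load, the microphone, the morse key and the screw jar where they are, and let go of everything at the end.

Things in the scene. Friction and masses are not known exactly. Their poses are not given: they have to be found in the camera images.
- cradle: Green base plate 180 (x) x 220 (y) x 12 mm, bolted to the bench; origin at the centre of its underside, z up. On its +x half a black rubber bed, top 20 mm above the bench, between two aluminium lips 60 mm apart that rise 8 mm over the bed. On its -x half, nearer the robot, the turnbuckle, its axis along the cradle's y. A jaw at either end in y.
- lamp_left (a point): Top of the fixed lamp post with the green lamp at the far (+x), +y corner of the cradle (cradle x = 80, y = 100, z = 170 mm); post 10 mm, lamp 16 mm in diameter. An obstacle.
- lamp_right (a point): Top of the like post with the red lamp at the far, -y corner (cradle x = 80, y = -100, z = 170 mm). An obstacle.
- bay (a point): Centre of the bed's top (cradle x = +45 mm, y = 0, z = 20 mm), axes as the cradle's. The module's underside centre belongs here, its long side along y, either way round.
- sleeve_mid (a point): Middle of the brass turnbuckle sleeve, on its axis (cradle x = -50, y = 0, z = 120 mm); fixed, axes as the cradle's. The sleeve is a hexagon 32 mm across flats, 60 mm long, free all round; a 10 mm steel rod goes on from each end to a jaw.
- sleeve (a joint): Sleeve angle (rad) about the cradle's +y: positive takes its top towards the cradle's +x. 0 = jaws open, dead stop at 3.6. At 0 one pair of flats is normal to the cradle's x (red strip on the +x one), the others at 60 degree steps. 1 rad draws both jaws in 3.2 mm; pads touch a centred module at 2.6; firmly clamped from 3.05. Needs 0.15 to 0.25 N m; stays where left.
- jaw_left: Grey jaw at the cradle's +y end, moved only by the sleeve. A plate 12 mm thick (y), from y = 71 to 84 mm in the cradle at sleeve angle 0, 150 mm long (x), 74 mm high, and 137 mm high over 36 mm along x where the rod meets it. Origin and axes as the cradle's, shifted to -y as it draws in.
- jaw_right: The mirrored jaw at the cradle's -y end; it shifts to +y as it draws in.
- pad_left: Orange sprung pad, 44 x 8 x 26 mm, on the inner side of the jaw at the cradle's +y; origin at its centre, axes as the cradle's. Gives way 1 mm per 4 N, up to 6 mm.
- pad_right: The same pad on the jaw at the cradle's -y.
- amp: Loose amplifier module, 0.3 to 0.6 kg: black block 50 (x) x 100 (y) x 36 mm with aluminium fins up to 45 mm, and a red bow handle over it along y. Origin at the centre of its underside, z up; stands upright on the bench at the start.
- amp_grip (a point): Centre of the handle's red bar (74 mm above the module's underside). The bar is 14 (x) x 80 (y) x 12 (z) mm; 23 mm free between it and the fins, on two posts at y = +-34 mm. Axes as the module's.
- dummy_load: Bystander: blue can, 72 mm diameter, 124 mm high with its brass socket; origin at the centre of its underside.
- desk_mic: Bystander: grey desk microphone, foot 90 x 70 x 30 mm, black head on a stem up to 143 mm; origin at the centre of its underside.
- morse_key: Bystander: brass morse key on a dark wooden plate 100 x 60 mm, 49 mm high; origin at the centre of its underside.
- jar: Bystander: amber screw jar, 56 mm diameter, 75 mm high, beyond the cradle; origin at the centre of its underside.

How it is judged:
By the outcome, as a careful person would: the job done as asked, in the order asked, and still so for the second after the job is handed in, with the robot touching nothing.
It also fails if it takes over 72 s, if anything falls off the work surface, if the arm or the gripper's body presses on something with over 40 N, if the wrist force passes 120 N, or if a joint passes its speed limit or range.

### The arm

A 6-joint arm with a two-finger parallel gripper is mounted at the origin on the work surface. World frame = base frame: x ahead of the robot, y to its left, z up, the work surface at z = 0. Lengths are in m, angles in rad, forces in N, time in s.
With the tool pointing down it reaches from about 0.375 to 0.975 m from the base axis. Payload 3.8 kg.
Tool frame: the origin (TCP) lies midway between the tips of the shut fingers; the grasp point (between the pads) lies 19 mm behind it; z points along the fingers, y is the direction in which the jaws open and shut (so a half turn about z gives the same grasp; the last joint's range is limited). The gripper opens to 85 mm and grips with 20 to 120 N. Pads are 22 mm wide; open, the fingers measure 114 mm over their backs; the gripper's body (76 mm by 85 mm) begins 54 mm behind the grasp point. The pads swing forward as they close: fully open they stand 13 mm farther back than shut.
Start: joints at [-1.246, 0.264, 1.604, -0, 1.274, -0.037], TCP at [0.239, -0.631, 0.196] pointing down, gripper open.
Joint ranges: [-2.63, 2.63], [-0.94, 2.18], [0.31, 2.57], [-1.31, 4.45], [0, 2.66], [-2.55, 2.55]. Speed limits (rad/s): [2.57, 2.57, 3.14, 3.14, 3.14, 3.14].

### API

Orientations are given as a rotation vector (axis times angle).
In Python, from workcell import bot gives the robot as it stands. The module is installed in compiled form; this text tells all that it offers.
- The arm moves only by the tool move_arm, never from a script. Its argument "steps" is a list of rows, each a list of 5 numbers: the shift along the tool's x, y, z in mm, then the turn about the tool's z in degrees, then the opening in per cent of the stroke, from 0 (shut) to 100 (fully open). In form: [[tx, ty, tz, turn, claw], ...]. A call has 1 to 20 rows; each row is the pose to reach, as a shift and turn from the pose commanded when the call began, along the tool's axes at that moment; what a row does not reach only later rows make up. A row lasts 1/10 s, in which the tool goes at most 50 mm and 8.59 degrees, less where a joint would pass 70% of its speed; a pose out of reach is approached as far as the arm can. A call with a gripper value outside its range is refused whole. The fingers move at their own pace and stop on an object; "newtons" is the grip in N (left out, the last holds). Time passes only in rows, so rows that repeat a pose let the fingers close. It gives the time, the measured TCP pose, the force and the opening at its end, in the units of the state.
- bot.read_state(): the state, without advancing time (a new reading comes with each control period).
- bot.read_camera(name): name is "side" or "top"; returns a dict with "pixels" (400x640x3 uint8, red, green, blue), "depth" (400x640 float32, m along the optical axis (not along the pixel's ray), 0 where there is no reading), "fovy" (degrees; the focal length in pixels is half the picture's height over the tangent of half this angle, whatever the lens; pixels are square), "cx", "cy" (the principal point, pixels), "xyz" and "attitude" of the camera in the world. Camera axes: x right, y up, looking along -z (the intrinsics and any distortion apply to the point x, -y, -z); pixel columns grow to the right and rows downward; lengths in m; the calibration is good to about 2 mm. A picture is of the moment at which its call begins.
- bot.finish_job(): hands the job in, once; it reports no verdict.
The state is a dict: "time": time; "q": joint angles; "joint_vel": joint speeds; "joint_torque": joint torques, N m; "tool_pos": TCP position; "tcp_rot": TCP orientation; "wrist_force": force on the tool from outside, world axes, zero at the start; "torque": the same for the moment, N m; "width": opening from 0.0 (shut) to 1.0 (fully open).
Only numpy, scipy, OpenCV 4.12 (cv2) and the standard library are available. Lean on these libraries where they do the work, as an engineer would, in place of code of your own. Each camera call takes 0.05 s, during which the arm holds its last target.

## Working session

There is one attempt and no reset: what is moved stays moved. The work goes in short steps, Python scripts to look and compute and a tool call to move; the robot and the scene stay as the last step left them, time stands still between calls to the robot, and variables do not carry over. Pictures are saved under pics/ and viewed, and the job is handed in when it is done.

Besides the shell and the picture viewer there is one more tool, called after "Request:" by a JSON object that holds its "fn" and its "kwargs", one argument or row to a line. move_arm: Moves the arm, as the interface text tells. Its arguments: {"type":"object","properties":{"steps":{"type":"array","items":{"type":"array","items":{"type":"number"}}},"newtons":{"type":"number"}},"required":["steps"]}

```bash
mkdir -p pics; cat > h.py <<'E'
import numpy as np, cv2
from workcell import bot
from scipy.spatial.transform import Rotation as R
def cam(n,save=None):
    c=bot.read_camera(n)
    if save: cv2.imwrite('pics/'+save+'.png',c['pixels'][:,:,::-1])
    np.savez('last_'+n+'.npz',**{k:v for k,v in c.items()})
    return c
def rot(c):
    a=np.array(c['attitude'],float)
    return a if a.shape==(3,3) else R.from_rotvec(a).as_matrix()
def px(c,u,v,d=None):
    f=200/np.tan(np.radians(float(c['fovy']))/2)
    if d is None:
        u0,v0=int(round(u)),int(round(v)); d=c['depth'][v0,u0]
    p=np.array([(u-c['cx'])/f*d,-(v-c['cy'])/f*d,-d])
    return rot(c)@p+np.array(c['xyz'])
def cloud(c):
    f=200/np.tan(np.radians(float(c['fovy']))/2)
    v,u=np.mgrid[0:400,0:640]; d=c['depth']
    P=np.stack([(u-c['cx'])/f*d,-(v-c['cy'])/f*d,-d],-1)
    return P@rot(c).T+np.array(c['xyz'])
E
python3 - <<'E'
from h import *
for n in('side','top'):
    c=cam(n,n+'0'); print(n,{k:v for k,v in c.items() if k not in('pixels','depth')})
print(bot.read_state())
E
```

```text
side {'fovy': 56.18263061962315, 'cx': 328.4678795861609, 'cy': 196.7610477198353, 'xyz': array([ 0.30030693, -0.46801172,  0.69219748]), 'attitude': array([ 0.77910545, -0.23093107, -0.59032811])}
top {'fovy': 53.88490991154986, 'cx': 314.18139375051953, 'cy': 202.78765455772097, 'xyz': array([0.4166606 , 0.01265395, 0.98532537]), 'attitude': array([ 0.12913424, -0.1771922 , -1.5471671 ])}
{'time': 0.1, 'q': array([-1.24587791e+00,  2.64717924e-01,  1.60526142e+00,  4.43967252e-06,
        1.27368971e+00, -3.68958077e-02]), 'joint_vel': array([-0.0009104 , -0.00139343, -0.00366502,  0.00104612,  0.00058613,
       -0.00077115]), 'joint_torque': array([-1.15458506e-04, -5.16708112e+01, -3.68589771e+01,  1.32863303e-05,
        6.23571075e-03,  5.93456846e-06]), 'tool_pos': array([ 0.23869612, -0.63059303,  0.19444662]), 'tcp_rot': array([-3.08830302e+00, -5.64869648e-01,  4.61185988e-04]), 'wrist_force': array([0.09060316, 0.21718311, 0.04888085]), 'torque': array([-0.02461437, -0.0031573 , -0.03281518]), 'width': 0.9980780638382347}
```

View pics/side0.png

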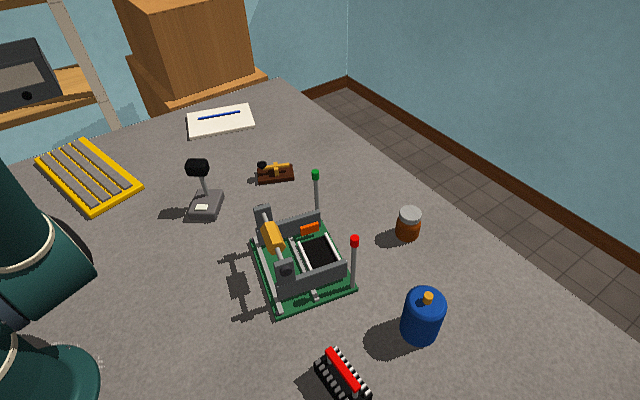

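View pics/top0.png

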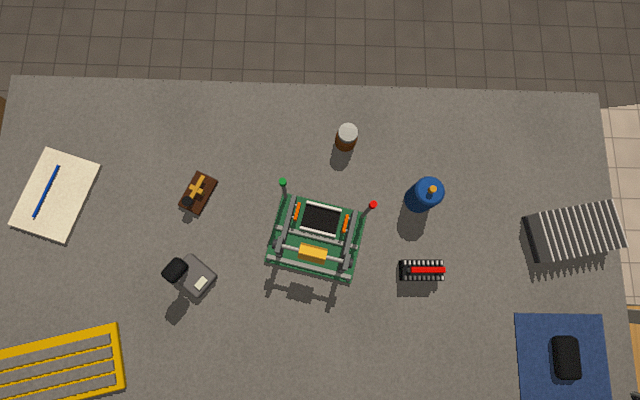

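```bash
python3 - <<'E'
from h import *
t=dict(np.load('last_top.npz')); s=dict(np.load('last_side.npz'))
a=t['pixels'][170:310,250:470]; cv2.imwrite('pics/t_crop.png',cv2.resize(a[:,:,::-1],None,fx=3.6,fy=3.6,interpolation=cv2.INTER_CUBIC))
a=s['pixels'][160:400,230:460]; cv2.imwrite('pics/s_crop.png',cv2.resize(a[:,:,::-1],None,fx=2.5,fy=2.5,interpolation=cv2.INTER_CUBIC))
for n,c in(('top',t),('side',s)):
    P=cloud(c); print(n,'bench z', [P[v,u].round(4).tolist() for u,v in ([(150,130),(500,130),(450,330)] if n=='top' else [(180,250),(380,180),(520,370)])])
    p=c['pixels'].astype(int); ok=c['depth']>0
    def rep(name,m):
        m=m&ok&(P[...,0]>0.2)&(P[...,0]<1)&(abs(P[...,1])<.6); Q=P[m]
        if len(Q)==0: print(name,0);return
        print(name,len(Q),'med',np.median(Q,0).round(4),'lo',np.percentile(Q,3,axis=0).round(4),'hi',np.percentile(Q,97,axis=0).round(4))
    r,g,b=p[...,0],p[...,1],p[...,2]
    v,u=np.mgrid[0:400,0:640]
    red=(r>150)&(g<60)&(b<60); rep('red',red&(P[...,2]<.12)); rep('redlamp',red&(P[...,2]>.13))
    rep('greenlamp',(g>90)&(r<60)&(b<90)&(P[...,2]>.13))
    rep('brass',(r>150)&(g>100)&(b<100)&(P[...,2]>.1))
    rep('orange',(r>150)&(g>50)&(g<120)&(b<60)&(P[...,2]<.1))
    rep('blue',(b>110)&(r<60)&(P[...,2]>.03))
    m=red&(P[...,2]>.06)&(P[...,2]<.1); Q=P[m]; 
    rc=cv2.minAreaRect((Q[:,:2]*1000).astype(np.float32)); print(rc)
E
```

```text
top bench z [[0.7973, 0.4164, -0.001], [0.8226, -0.5139, 0.0003], [0.3048, -0.3498, 0.0021]]
red 166 med [ 0.4472 -0.2772  0.0799] lo [ 0.4422 -0.3136  0.0775] hi [ 0.4521 -0.2406  0.0827]
redlamp 40 med [ 0.5785 -0.1361  0.1701] lo [ 0.5727 -0.1425  0.1668] hi [ 0.5852 -0.1299  0.1724]
greenlamp 37 med [0.6247 0.058  0.1697] lo [0.6185 0.0517 0.1659] hi [0.6309 0.0643 0.1717]
brass 346 med [ 0.4816 -0.0135  0.135 ] lo [ 0.4667 -0.2842  0.1218] hi [0.6297 0.0167 0.1388]
orange 123 med [0.566  0.0219 0.0524] lo [ 0.2245 -0.0968  0.0166] hi [0.6026 0.456  0.0556]
blue 456 med [ 0.6312 -0.2794  0.1058] lo [ 0.601  -0.3092  0.102 ] hi [ 0.6562 -0.2532  0.1086]
((446.427978515625, -276.8363952636719), (11.228330612182617, 76.7974624633789), 0.39752551913261414)
side bench z [[0.3208, 0.1782, 0.0022], [0.8549, 0.0882, 0.002], [0.7201, -0.4436, 0.0023]]
red 401 med [ 0.4475 -0.282   0.0812] lo [ 0.4417 -0.3173  0.079 ] hi [ 0.4535 -0.2428  0.0832]
redlamp 52 med [ 0.5804 -0.1393  0.1714] lo [ 0.5735 -0.145   0.1576] hi [ 0.5867 -0.1312  0.1731]
greenlamp 38 med [0.6248 0.0536 0.1708] lo [ 0.4488 -0.0807  0.1374] hi [0.6317 0.0623 0.1731]
brass 330 med [ 0.4828 -0.0203  0.1366] lo [ 0.4674 -0.2874  0.1235] hi [0.6316 0.0147 0.1396]
orange 149 med [0.3019 0.4152 0.0149] lo [ 0.2049 -0.1857  0.0063] hi [0.6107 0.4412 0.0697]
blue 813 med [ 0.6267 -0.2922  0.1072] lo [ 0.6015 -0.315   0.1026] hi [ 0.6556 -0.2565  0.1091]
((447.6863708496094, -279.5969543457031), (13.010584831237793, 78.82302856445312), 0.7246266007423401)
```

View pics/t_crop.png

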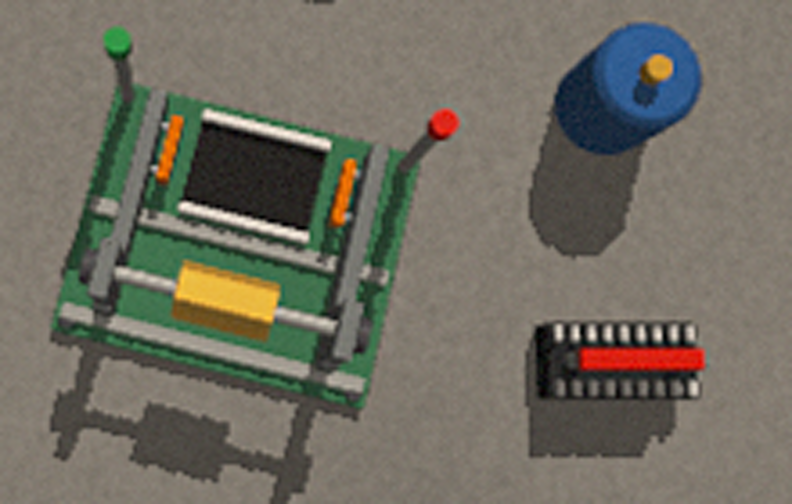

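View pics/s_crop.png

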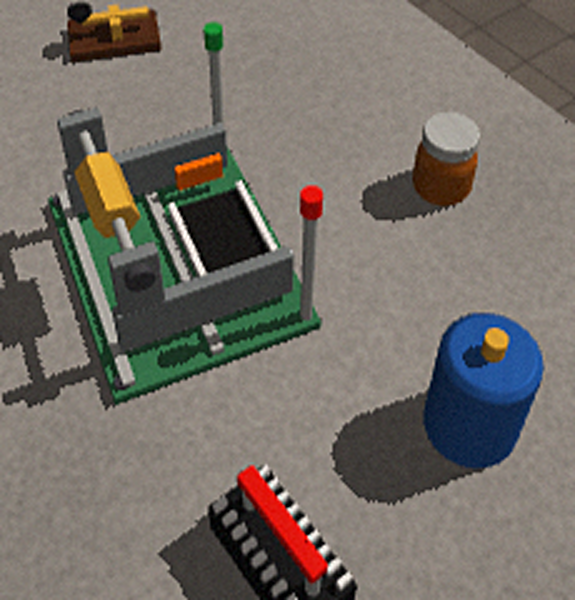

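```bash
cat >> h.py <<'E'
def rel(c0,th0,c1,th1):
    # commanded pose c0 (m), tool-x angle th0(deg) -> shift mm, turn; tool points down
    a=np.radians(th0); d=(np.array(c1)-np.array(c0))*1000
    X=np.array([np.cos(a),np.sin(a),0]);Y=np.array([np.sin(a),-np.cos(a),0])
    t=th0-th1
    return [round(float(v),1) for v in (d@X,d@Y,-d[2],t)]
def th(st):
    X=R.from_rotvec(st['tcp_rot']).as_matrix(); return np.degrees(np.arctan2(X[1,0],X[0,0])), X[:,2]
E
python3 - <<'E'
from h import *
st=bot.read_state(); print(th(st))
print(rel([.239,-.631,.196],th(st)[0],[.447,-.279,.130],90.5))
print(rel([.239,-.631,.196],th(st)[0],[.447,-.279,.055],90.5))
# cradle refine
O=[]
for n in('top','side'):
    c=dict(np.load(f'last_{n}.npz')); P=cloud(c); p=c['pixels'].astype(int); r,g,b=p[...,0],p[...,1],p[...,2]
    th0=np.radians(-13.2); ex=np.array([np.cos(th0),np.sin(th0)]); ey=np.array([-ex[1],ex[0]]); o=np.array([.524,-.0224])
    q=P[...,:2]-o; cx=q@ex*1000; cy=q@ey*1000; z=P[...,2]*1000
    def rep(name,m):
        A=np.c_[cx[m],cy[m],z[m]]
        print(n,name,len(A),A.min(0).round(1) if len(A) else '',np.percentile(A,5,axis=0).round(1),np.median(A,0).round(1),np.percentile(A,95,axis=0).round(1))
    box=(abs(cx)<95)&(abs(cy)<115)
    rep('sleeve',box&(r>120)&(b<110)&(g>80)&(r-b>70)&(z>100))
    rep('padL',box&(r>150)&(g<140)&(b<70)&(z<90)&(z>20)&(cy>20))
    rep('padR',box&(r>150)&(g<140)&(b<70)&(z<90)&(z>20)&(cy<-20))
    rep('lips',box&(r>170)&(b>150)&(z<40)&(cx>0))
    rep('green',box&(g>r+25)&(g>b+15)&(z<25))
    rep('jawtopL',box&(z>66)&(z<80)&(cy>50)&(cx>-20)); rep('jawtopR',box&(z>66)&(z<80)&(cy<-50)&(cx>-20))
E
```

```text
(np.float64(20.730348648740534), array([-6.58827752e-04,  1.96910695e-03, -9.99997844e-01]))
[319.1, -255.6, 66.0, -69.8]
[319.1, -255.6, 141.0, -69.8]
top sleeve 329 [ -65.6 -106.7  119.5] [-56.6 -26.8 124.1] [-45.3   0.7 135.4] [-32.7  28.3 138.7]
top padL 58 [23.9 57.3 48.9] [25.4 57.7 49.4] [45.3 60.9 52.9] [65.1 64.6 55.4]
top padR 58 [ 24.7 -62.8  38. ] [ 26.3 -62.   47.9] [ 45.8 -58.4  52.6] [ 65.6 -55.4  55.4]
top lips 166 [  0.2 -87.5  15.2] [ 10.1 -38.9  24.6] [14.9  1.6 27.4] [80.6 42.8 30.7]
top green 2185 [ -88.9 -108.1   -1.5] [ -86.  -103.8    8.9] [-13.5   6.   11.9] [ 85.7 105.5  14.7]
top jawtopL 225 [-19.9  69.9  66.2] [-15.3  70.4  70.2] [29.3 76.  73.3] [74.7 81.9 76.6]
top jawtopR 228 [ -19.5 -101.7   66.1] [-15.4 -80.   69.6] [ 28.1 -74.2  73.5] [ 74.1 -68.5  76.3]
side sleeve 287 [-66.2 -91.  120.3] [-55.4 -28.6 124.9] [-45.   -1.2 137.1] [-33.   27.1 139.4]
side padL 62 [24.6 55.4 31.8] [26.4 55.7 51. ] [44.7 59.1 54.8] [64.9 63.4 56.3]Traceback (most recent call last):
  File "<stdin>", line 17, in <module>
  File "<stdin>", line 13, in rep
    return _quantile_unchecked(
        a, q, axis, out, overwrite_input, method, keepdims, weights)
    return _ureduce(a,
                    func=_quantile_ureduce_func,
    ...<5 lines>...
                    overwrite_input=overwrite_input,
                    method=method)
    r = func(a, **kwargs)
    result = _quantile(arr,
                       quantiles=q,
    ...<2 lines>...
                       out=out,
                       weights=wgt)
    slices_having_nans = np.isnan(arr[-1, ...])
                                  ~~~^^^^^^^^^
IndexError: index -1 is out of bounds for axis 0 with size 0
```

Request:
{"fn": "move_arm", "kwargs": {
  "steps": [
    [319, -255.5, 66, -69.8, 100],
    [319, -255.5, 66, -69.8, 100],
    [319, -255.5, 66, -69.8, 100],
    [319, -255.5, 66, -69.8, 100],
    [319, -255.5, 66, -69.8, 100],
    [319, -255.5, 66, -69.8, 100],
    [319, -255.5, 66, -69.8, 100],
    [319, -255.5, 66, -69.8, 100],
    [319, -255.5, 66, -69.8, 100],
    [319, -255.5, 66, -69.8, 100],
    [319, -255.5, 66, -69.8, 100],
    [319, -255.5, 66, -69.8, 100]
  ]
}}

```text
time: 1.3
tool_pos: [0.4465, -0.2809, 0.13]
tcp_rot: [2.213, 2.229, -0.001]
wrist_force: [0.1, -0.2, 0.7]
width: 1.006
```

```bash
python3 - <<'E'
from h import *
t=cam('top','top1'); s=cam('side','side1'); st=bot.read_state(); print(st['time'],st['tool_pos'],th(st),st['wrist_force'],st['q'])
a=s['pixels'][150:400,220:520]; cv2.imwrite('pics/s1c.png',cv2.resize(a[:,:,::-1],None,fx=2.4,fy=2.4,interpolation=cv2.INTER_CUBIC))
E
```

```text
1.4 [ 0.44637438 -0.28094136  0.12998448] (np.float64(90.38149262471916), array([ 2.88300050e-04, -5.73721237e-04, -9.99999794e-01])) [ 0.44831062 -0.71703396  0.76104031] [-6.08751887e-01  3.65172590e-02  1.98946241e+00 -3.40556568e-04
  1.11504841e+00 -6.15260468e-01]
```

View pics/s1c.png

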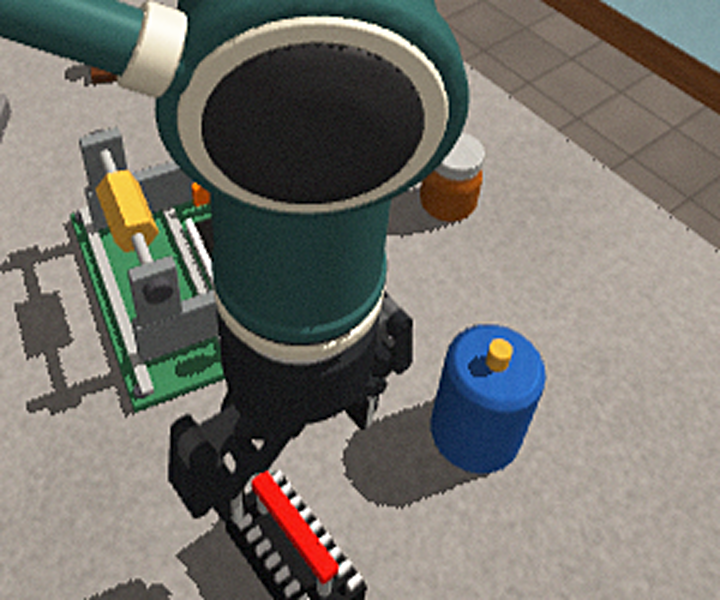

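View pics/top1.png

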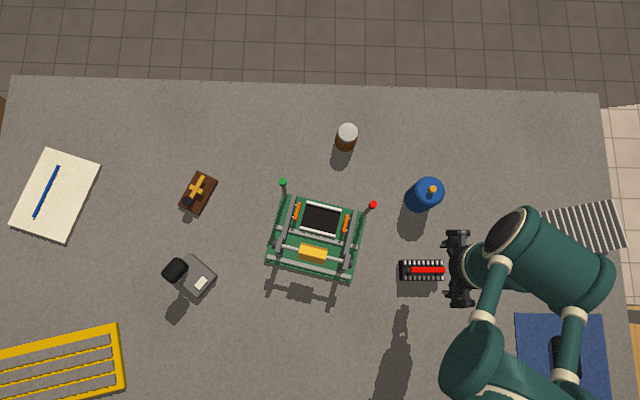

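Request:
{"fn": "move_arm", "kwargs": {
  "steps": [
    [0, 0, 40, 0, 100],
    [0, 0, 70, 0, 100],
    [0, 0, 75, 0, 100],
    [0, 0, 75, 0, 0],
    [0, 0, 75, 0, 0],
    [0, 0, 75, 0, 0],
    [0, 0, 75, 0, 0],
    [0, 0, 75, 0, 0],
    [0, 0, 75, 0, 0],
    [0, 0, 75, 0, 0],
    [0, 0, 75, 0, 0],
    [0, 0, 75, 0, 0]
  ],
  "newtons": 60
}}

```text
time: 2.6
tool_pos: [0.4468, -0.2794, 0.0546]
tcp_rot: [-2.211, -2.232, 0.0]
wrist_force: [-0.7, -0.6, 0.2]
width: 0.002
```

```bash
python3 - <<'E'
from h import *
s=cam('side'); st=bot.read_state(); print(st['time'],st['tool_pos'],st['width'],st['wrist_force'])
a=s['pixels'][220:400,230:450]; cv2.imwrite('pics/s2c.png',cv2.resize(a[:,:,::-1],None,fx=3.3,fy=3.3,interpolation=cv2.INTER_CUBIC))
t=cam('top');a=t['pixels'][180:330,350:530]; cv2.imwrite('pics/t2c.png',cv2.resize(a[:,:,::-1],None,fx=3.9,fy=3.9,interpolation=cv2.INTER_CUBIC))
E
```

```text
2.65 [ 0.44677424 -0.27934817  0.05461023] -0.00036991569466296453 [ 0.49349582  0.36070417 -1.29745322]
```

View pics/s2c.png

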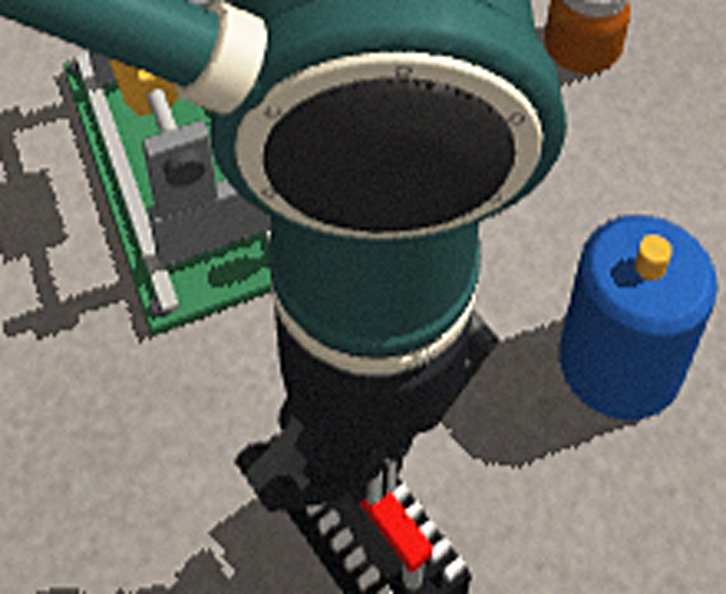

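View pics/t2c.png

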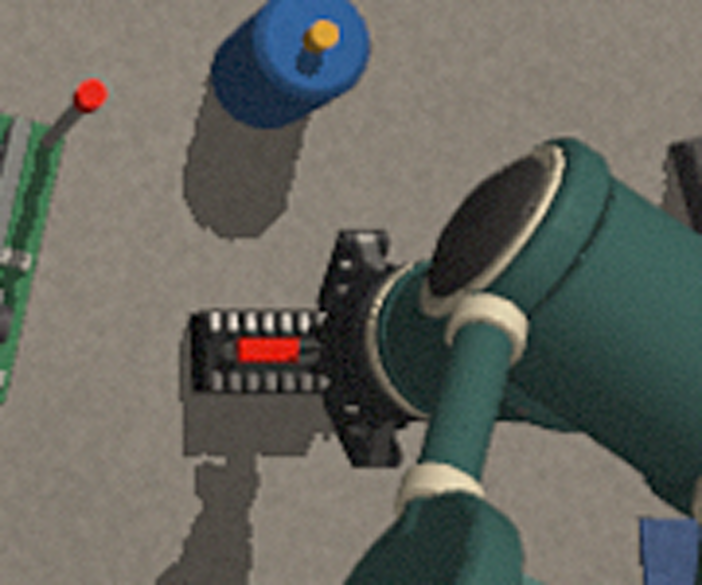

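```bash
python3 - <<'E'
from h import *
for n in('top','side'):
    c=dict(np.load(f'last_{n}.npz')); P=cloud(c)
    m=(c['depth']>0)&(abs(P[...,0]-.447)<.12)&(abs(P[...,1]+.279)<.12)&(P[...,2]>.03)&(P[...,2]<.25)
    for z0 in np.arange(.04,.25,.02):
        k=m&(P[...,2]>=z0)&(P[...,2]<z0+.02)
        if k.sum()>5:
            Q=P[k]; print(n,round(z0,2),k.sum(),Q.min(0).round(3),Q.max(0).round(3))
    f=200/np.tan(np.radians(float(c['fovy']))/2)
    for p in([.447,-.2794,.0546],[.447,-.2794,.0736],[.447,-.2794,.13]):
        q=rot(c).T@(np.array(p)-c['xyz']); print(n,p,c['cx']+f*q[0]/-q[2],c['cy']-f*q[1]/-q[2])
s=dict(np.load('last_side.npz'))
a=s['pixels'][330:400,290:390].astype(float)*2; cv2.imwrite('pics/s3c.png',cv2.resize(np.clip(a,0,255).astype(np.uint8)[:,:,::-1],None,fx=8,fy=8,interpolation=cv2.INTER_CUBIC))
E
```

```text
top 0.04 140 [ 0.424 -0.301  0.04 ] [ 0.47  -0.231  0.057]
top 0.06 74 [ 0.44  -0.278  0.063] [ 0.454 -0.238  0.08 ]
top 0.08 48 [ 0.436 -0.274  0.08 ] [ 0.456 -0.238  0.1  ]
top 0.1 28 [ 0.433 -0.273  0.101] [ 0.459 -0.268  0.12 ]
top 0.12 38 [ 0.416 -0.273  0.12 ] [ 0.473 -0.265  0.14 ]
top 0.14 111 [ 0.398 -0.281  0.14 ] [ 0.491 -0.262  0.16 ]
top 0.16 149 [ 0.384 -0.292  0.16 ] [ 0.506 -0.261  0.18 ]
top 0.18 202 [ 0.385 -0.291  0.18 ] [ 0.506 -0.266  0.2  ]
top 0.2 33 [ 0.405 -0.286  0.201] [ 0.487 -0.268  0.215]
top 0.22 114 [ 0.409 -0.273  0.221] [ 0.481 -0.241  0.24 ]
top 0.24 66 [ 0.409 -0.271  0.24 ] [ 0.482 -0.242  0.25 ]
top [0.447, -0.2794, 0.0546] 425.5513476762817 269.40400471555836
top [0.447, -0.2794, 0.0736] 428.1011139892769 269.17346912783626
top [0.447, -0.2794, 0.13] 436.3259306579049 268.4298272752695
side 0.04 233 [ 0.425 -0.325  0.04 ] [ 0.472 -0.257  0.06 ]
side 0.06 78 [ 0.441 -0.319  0.06 ] [ 0.455 -0.28   0.08 ]
side 0.08 180 [ 0.436 -0.318  0.08 ] [ 0.455 -0.283  0.1  ]
side 0.1 74 [ 0.433 -0.292  0.101] [ 0.459 -0.283  0.12 ]
side 0.12 71 [ 0.418 -0.294  0.12 ] [ 0.469 -0.284  0.14 ]
side 0.14 211 [ 0.401 -0.297  0.14 ] [ 0.489 -0.273  0.16 ]
side 0.16 228 [ 0.385 -0.298  0.16 ] [ 0.507 -0.269  0.18 ]
side 0.18 432 [ 0.385 -0.3    0.18 ] [ 0.507 -0.269  0.2  ]
side 0.2 114 [ 0.404 -0.292  0.2  ] [ 0.418 -0.271  0.22 ]
side 0.22 320 [ 0.408 -0.319  0.22 ] [ 0.469 -0.265  0.24 ]
side 0.24 201 [ 0.409 -0.318  0.24 ] [ 0.47  -0.266  0.25 ]
side [0.447, -0.2794, 0.0546] 341.5527275835697 373.8616733200643
side [0.447, -0.2794, 0.0736] 341.6363732690064 369.274688972249
side [0.447, -0.2794, 0.13] 341.9078450064446 354.387649622853
```

View pics/s3c.png

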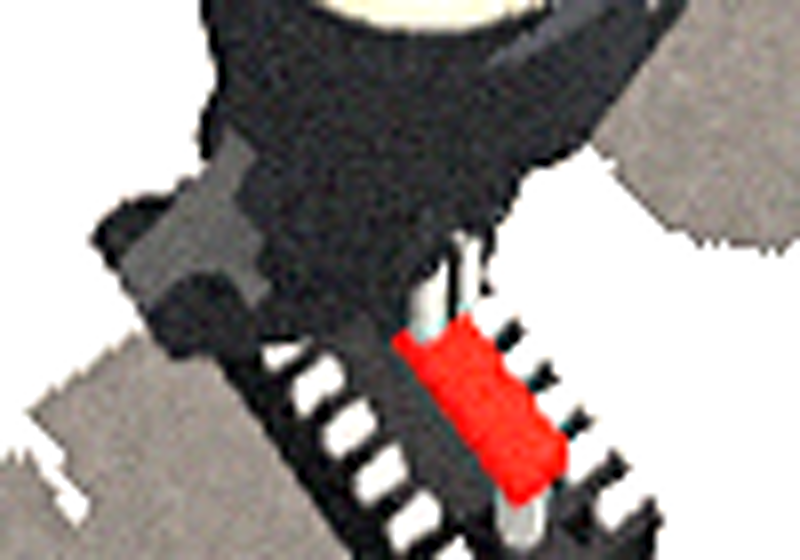

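Request:
{"fn": "move_arm", "kwargs": {
  "steps": [
    [0, 0, -10, 0, 0],
    [0, 0, -25, 0, 0],
    [0, 0, -40, 0, 0],
    [0, 0, -40, 0, 0],
    [0, 0, -40, 0, 0]
  ],
  "newtons": 80
}}

```text
time: 3.2
tool_pos: [0.4477, -0.2801, 0.0961]
tcp_rot: [2.209, 2.23, 0.001]
wrist_force: [-0.5, 0.0, -0.6]
width: 0.003
```

```bash
python3 - <<'E'
from h import *
s=cam('side'); st=bot.read_state(); print(st['time'],st['tool_pos'],st['width'],st['wrist_force'],st['torque'])
a=s['pixels'][300:400,270:410].astype(float)*1.7; cv2.imwrite('pics/s4c.png',cv2.resize(np.clip(a,0,255).astype(np.uint8)[:,:,::-1],None,fx=5.5,fy=5.5,interpolation=cv2.INTER_CUBIC))
E
```

```text
3.25 [ 0.44698862 -0.27952645  0.09514604] 0.001782038345804592 [ 0.29999681 -0.28925258 -0.77510035] [ 0.07350465 -0.01118398  0.00431111]
```

View pics/s4c.png

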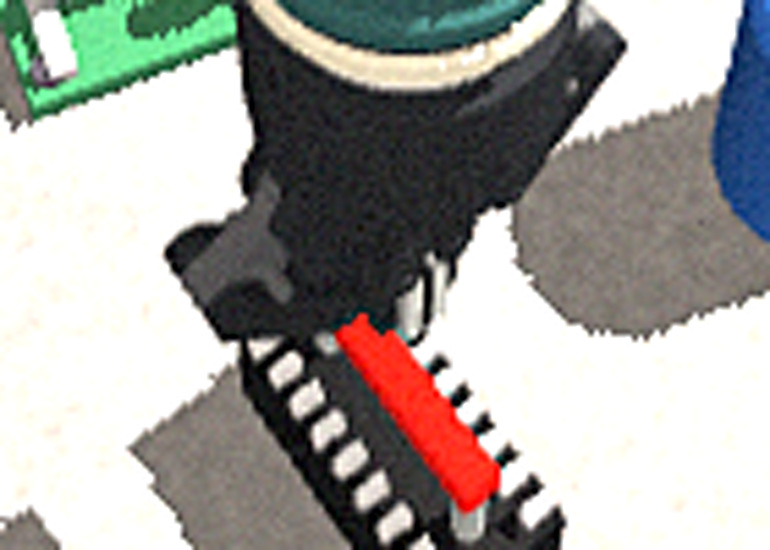

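```bash
python3 - <<'E'
from h import *
c=dict(np.load('last_side.npz')); P=cloud(c)
for v in range(344,368): print(v,[(u,P[v,u].round(3).tolist(),int(c['pixels'][v,u].sum())) for u in (342,345,347,349)])
E
```

```text
344 [(342, [0.433, -0.297, 0.214], 68), (345, [0.438, -0.297, 0.208], 87), (347, [0.442, -0.297, 0.204], 77), (349, [0.45, -0.291, 0.183], 64)]
345 [(342, [0.433, -0.298, 0.213], 57), (345, [0.438, -0.298, 0.207], 64), (347, [0.441, -0.298, 0.203], 55), (349, [0.449, -0.292, 0.182], 25)]
346 [(342, [0.432, -0.298, 0.211], 92), (345, [0.438, -0.297, 0.202], 76), (347, [0.45, -0.287, 0.17], 183), (349, [0.45, -0.292, 0.177], 14)]
347 [(342, [0.433, -0.297, 0.206], 66), (345, [0.438, -0.298, 0.201], 96), (347, [0.449, -0.289, 0.17], 209), (349, [0.451, -0.29, 0.17], 210)]
348 [(342, [0.433, -0.297, 0.204], 80), (345, [0.442, -0.293, 0.183], 78), (347, [0.448, -0.29, 0.17], 94), (349, [0.45, -0.292, 0.171], 320)]
349 [(342, [0.433, -0.298, 0.201], 81), (345, [0.442, -0.292, 0.179], 63), (347, [0.447, -0.29, 0.168], 25), (349, [0.45, -0.291, 0.166], 393)]
350 [(342, [0.437, -0.293, 0.184], 75), (345, [0.441, -0.294, 0.181], 71), (347, [0.447, -0.291, 0.168], 21), (349, [0.45, -0.291, 0.163], 405)]
351 [(342, [0.437, -0.292, 0.179], 75), (345, [0.441, -0.294, 0.178], 99), (347, [0.446, -0.
[... 1695 characters left out ...]
2], 294), (345, [0.464, -0.267, 0.048], 764), (347, [0.467, -0.268, 0.046], 765), (349, [0.471, -0.269, 0.043], 524)]
364 [(342, [0.451, -0.275, 0.08], 297), (345, [0.463, -0.268, 0.047], 678), (347, [0.466, -0.27, 0.047], 722), (349, [0.471, -0.269, 0.038], 287)]
365 [(342, [0.45, -0.276, 0.08], 286), (345, [0.453, -0.28, 0.082], 388), (347, [0.467, -0.269, 0.04], 529), (349, [0.47, -0.27, 0.037], 74)]
366 [(342, [0.449, -0.278, 0.08], 293), (345, [0.452, -0.281, 0.082], 267), (347, [0.466, -0.27, 0.038], 306), (349, [0.469, -0.271, 0.038], 26)]
367 [(342, [0.448, -0.279, 0.081], 295), (345, [0.452, -0.282, 0.081], 303), (347, [0.454, -0.284, 0.081], 206), (349, [0.468, -0.273, 0.037], 44)]
```

Request:
{"fn": "move_arm", "kwargs": {
  "steps": [
    [0, 0, 0, 0, 100],
    [0, 0, 0, 0, 100],
    [0, 0, 0, 0, 100],
    [0, 0, 0, 0, 100],
    [0, 0, 0, 0, 100],
    [0, 0, 0, 0, 100],
    [0, 0, 20, 0, 100],
    [0, 0, 40, 0, 100],
    [0, 0, 50, 0, 100],
    [0, 0, 60, 0, 100]
  ]
}}

```text
time: 4.25
tool_pos: [0.4467, -0.2793, 0.034]
tcp_rot: [-2.211, -2.231, 0.0]
wrist_force: [0.2, -0.1, -0.4]
width: 0.998
```

```bash
python3 - <<'E'
from h import *
s=cam('side'); st=bot.read_state(); print(st['time'],st['tool_pos'],st['width'],st['wrist_force'],st['torque'])
a=s['pixels'][300:400,270:410].astype(float)*1.7; cv2.imwrite('pics/s5c.png',cv2.resize(np.clip(a,0,255).astype(np.uint8)[:,:,::-1],None,fx=5.5,fy=5.5,interpolation=cv2.INTER_CUBIC))
t=cam('top');a=t['pixels'][220:320,380:500].astype(float)*1.7; cv2.imwrite('pics/t5c.png',cv2.resize(np.clip(a,0,255).astype(np.uint8)[:,:,::-1],None,fx=5.5,fy=5.5,interpolation=cv2.INTER_CUBIC))
P=cloud(s);m=(s['depth']>0)&(abs(P[...,0]-.447)<.12)&(abs(P[...,1]+.279)<.12)&(P[...,2]>.03)&(P[...,2]<.25)
for z0 in np.arange(.04,.25,.02):
    k=m&(P[...,2]>=z0)&(P[...,2]<z0+.02)
    if k.sum()>5: Q=P[k]; print(round(z0,2),k.sum(),Q.min(0).round(3),Q.max(0).round(3))
E
```

```text
4.3 [ 0.44578018 -0.27868381  0.03253483] 1.003238251952665 [ 0.52361887 -0.22636301  0.05219321] [ 0.04255218  0.01905375 -0.00040798]
0.04 243 [ 0.425 -0.325  0.04 ] [ 0.471 -0.266  0.06 ]
0.06 100 [ 0.441 -0.319  0.061] [ 0.455 -0.273  0.08 ]
0.08 277 [ 0.39  -0.318  0.08 ] [ 0.502 -0.273  0.1  ]
0.1 66 [ 0.39  -0.292  0.1  ] [ 0.503 -0.281  0.12 ]
0.12 267 [ 0.372 -0.294  0.12 ] [ 0.52 -0.27  0.14]
0.14 344 [ 0.373 -0.298  0.14 ] [ 0.519 -0.269  0.16 ]
0.16 321 [ 0.375 -0.3    0.16 ] [ 0.517 -0.269  0.18 ]
0.18 510 [ 0.378 -0.294  0.18 ] [ 0.515 -0.268  0.2  ]
0.2 312 [ 0.409 -0.318  0.2  ] [ 0.47  -0.265  0.22 ]
0.22 357 [ 0.408 -0.318  0.22 ] [ 0.469 -0.262  0.24 ]
0.24 374 [ 0.409 -0.318  0.24 ] [ 0.47  -0.264  0.247]
```

View pics/s5c.png

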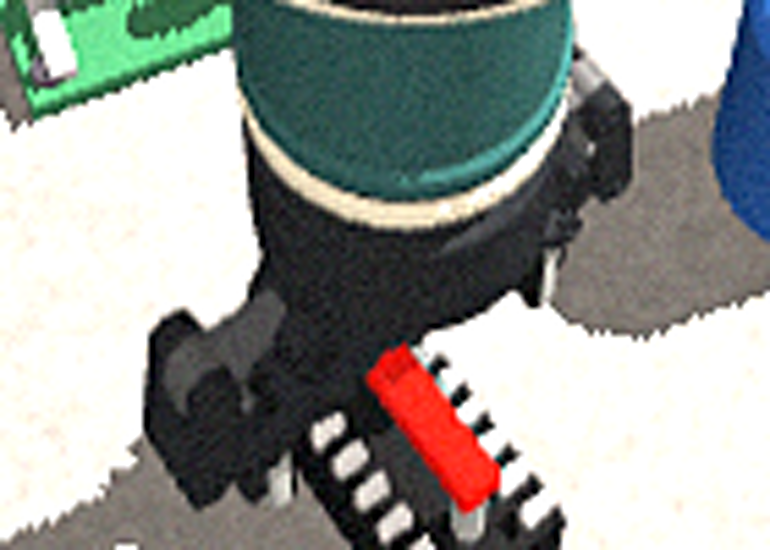

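View pics/t5c.png

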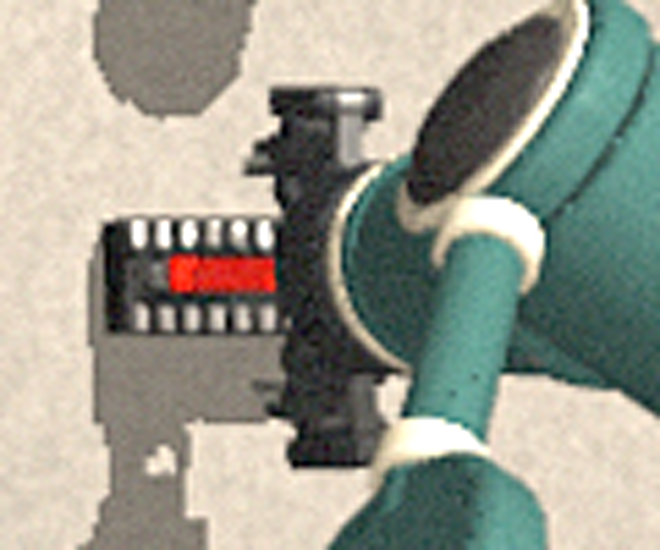

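Request:
{"fn": "move_arm", "kwargs": {
  "steps": [
    [0, 0, 12, 0, 100],
    [0, 0, 19, 0, 100],
    [0, 0, 19, 0, 100],
    [0, 0, 19, 0, 0],
    [0, 0, 19, 0, 0],
    [0, 0, 19, 0, 0],
    [0, 0, 19, 0, 0],
    [0, 0, 19, 0, 0],
    [0, 0, 19, 0, 0],
    [0, 0, 19, 0, 0],
    [0, 0, 19, 0, 0],
    [0, 0, 19, 0, 0]
  ],
  "newtons": 80
}}

```text
time: 5.55
tool_pos: [0.4473, -0.2797, 0.016]
tcp_rot: [2.211, 2.231, 0.0]
wrist_force: [0.2, -0.1, 1.7]
width: 0.149
```

Request:
{"fn": "move_arm", "kwargs": {
  "steps": [
    [0, 0, -10, 0, 0],
    [0, 0, -30, 0, 0],
    [0, 0, -60, 0, 0],
    [0, 0, -100, 0, 0],
    [0, 0, -140, 0, 0],
    [0, 0, -180, 0, 0],
    [0, 0, -199, 0, 0],
    [0, 0, -199, 0, 0],
    [0, 0, -199, 0, 0]
  ]
}}

```text
time: 6.45
tool_pos: [0.4459, -0.2789, 0.2136]
tcp_rot: [-2.21, -2.23, 0.001]
wrist_force: [0.2, 0.2, -4.8]
width: 0.15
```

```bash
python3 - <<'E'
from h import *
s=cam('side','side6'); t=cam('top','top6');st=bot.read_state(); print(st['time'],st['tool_pos'],th(st),st['width'],st['wrist_force'],st['torque'])
print(rel([.447,-.279,.215],th(st)[0],[.5678,-.0327,.215],76.8))
E
```

```text
6.55 [ 0.44505265 -0.27829041  0.2118472 ] (np.float64(90.52664063382505), array([-0.00428999,  0.00283849, -0.99998677])) 0.15084219767190843 [-0.6584037  -0.098961   -4.55271703] [ 0.01639344  0.03109905 -0.01913959]
[245.2, 123.1, -0.0, 13.7]
```

View pics/side6.png

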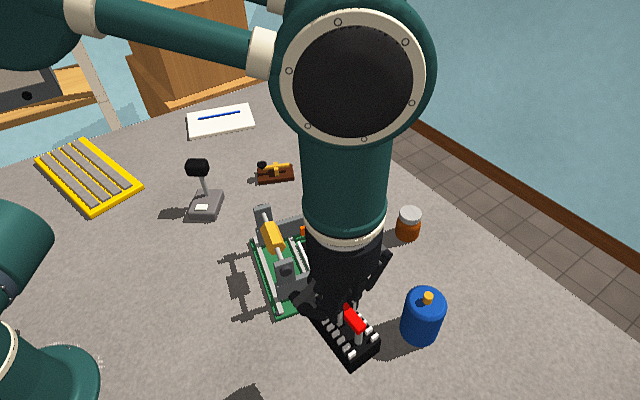

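View pics/top6.png

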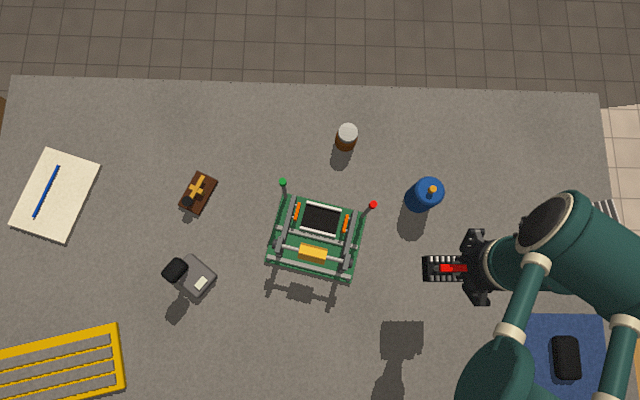

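Request:
{"fn": "move_arm", "kwargs": {
  "steps": [
    [18, 9, -6, 1, 0],
    [49, 25, -8, 3, 0],
    [82, 41, -8, 5, 0],
    [114, 57, -8, 7, 0],
    [147, 74, -8, 9, 0],
    [180, 90, -8, 11, 0],
    [212, 107, -8, 13, 0],
    [235, 118, -8, 13.7, 0],
    [245, 123, -4, 13.7, 0],
    [245, 123, 0, 13.7, 0],
    [245, 123, 0, 13.7, 0],
    [245, 123, 0, 13.7, 0],
    [245, 123, 0, 13.7, 0]
  ]
}}

```text
time: 7.85
tool_pos: [0.5671, -0.0345, 0.2146]
tcp_rot: [2.463, 1.95, -0.001]
wrist_force: [0.1, -0.2, -4.4]
width: 0.149
```

```bash
cat >> h.py <<'E'
CO=np.array([.524,-.0224]); CT=-13.2
def cr(P):
    a=np.radians(CT); ex=np.array([np.cos(a),np.sin(a)]); ey=np.array([-ex[1],ex[0]]); q=P[...,:2]-CO
    return np.stack([q@ex*1000,q@ey*1000,P[...,2]*1000],-1)
def wo(x,y,z):
    a=np.radians(CT); ex=np.array([np.cos(a),np.sin(a)]); ey=np.array([-ex[1],ex[0]])
    return [*(CO+(x*ex+y*ey)/1000),z/1000]
def crop(c,name,u0,u1,v0,v1,k,g=1.0):
    a=np.clip(c['pixels'][v0:v1,u0:u1].astype(float)*g,0,255).astype(np.uint8)
    cv2.imwrite(f'pics/{name}.png',cv2.resize(a[:,:,::-1],None,fx=k,fy=k,interpolation=cv2.INTER_CUBIC))
E
python3 - <<'E'
from h import *
s=cam('side','side7'); t=cam('top','top7');st=bot.read_state(); print(st['time'],st['tool_pos'],th(st),st['width'],st['wrist_force'])
print(cr(np.array(st['tool_pos'])))
for c in(s,t):
    C=cr(cloud(c)); p=c['pixels'].astype(int); m=(p[...,0]>120)&(p[...,1]<60)&(p[...,2]<60)&(c['depth']>0)&(abs(C[...,0]-45)<20)&(abs(C[...,1])<60)
    Q=C[m]; print(len(Q),Q.min(0).round(1),np.median(Q,0).round(1),Q.max(0).round(1))
E
```

```text
7.95 [ 0.56744394 -0.03423467  0.2150246 ] (np.float64(76.75593427204699), array([ 4.93476870e-04, -2.03867718e-04, -9.99999857e-01])) 0.14748843042537627 [ 0.29960126  0.0401689  -4.02650836]
[ 44.9985637   -1.6015264  215.02459528]
247 [ 25.1 -42.2  29.9] [ 44.9  -4.1 278.8] [ 64.9  59.5 281.8]
52 [ 37.3 -55.4  27.9] [ 41.2  33.1 278.3] [ 56.7  42.  280.2]
```

View pics/side7.png

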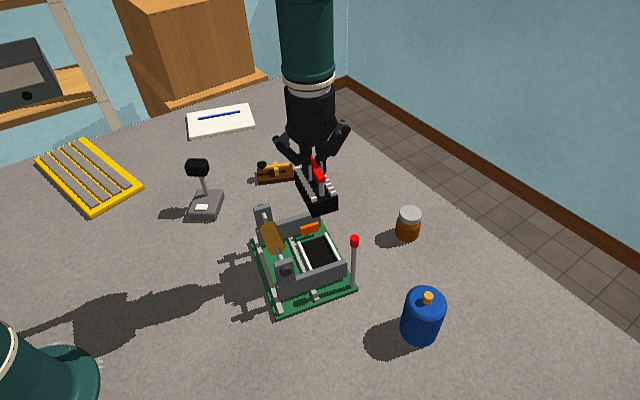

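View pics/top7.png

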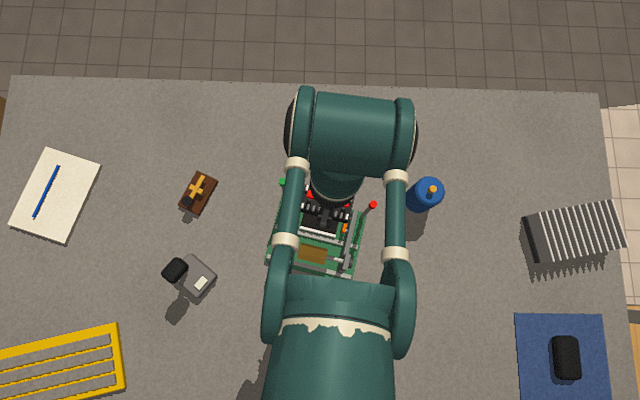

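Request:
{"fn": "move_arm", "kwargs": {
  "steps": [
    [1, 0, 15, 0, 0],
    [1, 0, 45, 0, 0],
    [1, 0, 80, 0, 0],
    [1, 0, 110, 0, 0],
    [1, 0, 130, 0, 0],
    [1, 0, 145, 0, 0],
    [1, 0, 158, 0, 0],
    [1, 0, 168, 0, 0],
    [1, 0, 173, 0, 0],
    [1, 0, 175, 0, 0],
    [1, 0, 175, 0, 0]
  ]
}}

```text
time: 9.05
tool_pos: [0.5683, -0.0324, 0.0401]
tcp_rot: [2.461, 1.952, 0.001]
wrist_force: [-0.7, 0.3, -3.5]
width: 0.143
```

```bash
python3 - <<'E'
from h import *
s=cam('side','side8'); st=bot.read_state(); print(st['time'],st['tool_pos'],cr(np.array(st['tool_pos'])),st['width'],st['wrist_force'],st['torque'])
crop(s,'s8c',220,400,130,330,3)
E
```

```text
9.1 [ 0.56856777 -0.03237397  0.04047375] [45.66780889  0.46664667 40.47375491] 0.1454899112821722 [ 0.66650254 -0.1745111  -2.94671178] [-0.02330585 -0.00095885  0.01406857]
```

View pics/s8c.png

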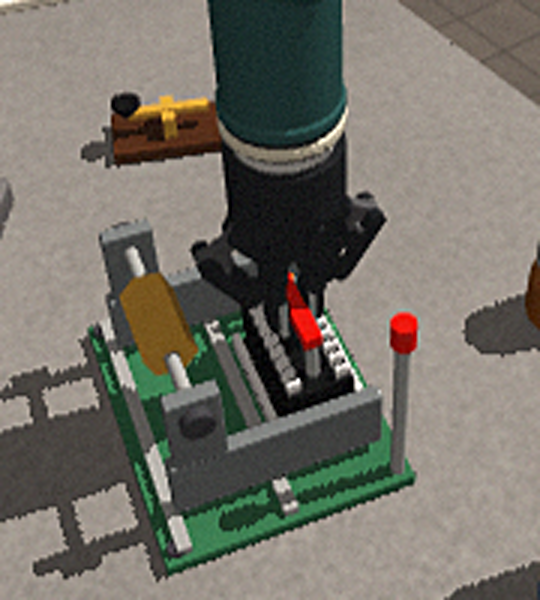

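Nicely between the lips. Lower the last few mm, and release.

Request:
{"fn": "move_arm", "kwargs": {
  "steps": [
    [0, 0, 2, 0, 0],
    [0, 0, 4, 0, 0],
    [0, 0, 4.5, 0, 0],
    [0, 0, 4.5, 0, 0]
  ]
}}

```text
time: 9.5
tool_pos: [0.5687, -0.0324, 0.036]
tcp_rot: [2.461, 1.951, 0.002]
wrist_force: [1.4, -0.2, 0.6]
width: 0.149
```

Request:
{"fn": "move_arm", "kwargs": {
  "steps": [
    [0, 0, 0, 0, 100],
    [0, 0, 0, 0, 100],
    [0, 0, 0, 0, 100],
    [0, 0, 0, 0, 100],
    [0, 0, 0, 0, 100],
    [0, 0, -20, 0, 100],
    [0, 0, -60, 0, 100],
    [0, 0, -100, 0, 100],
    [0, 0, -140, 0, 100],
    [0, 0, -164.5, 0, 100],
    [0, 0, -164.5, 0, 100]
  ]
}}

```text
time: 10.6
tool_pos: [0.5712, -0.0327, 0.2053]
tcp_rot: [2.456, 1.948, 0.011]
wrist_force: [0.2, 0.8, 0.4]
width: 1.0
```

```bash
python3 - <<'E'
from h import *
s=cam('side','side9'); t=cam('top','top9'); st=bot.read_state(); print(st['time'],st['tool_pos'],cr(np.array(st['tool_pos'])),th(st)[0],st['width'],st['wrist_force'],st['q'])
crop(s,'s9c',230,370,190,330,5)
for c in(s,t):
    C=cr(cloud(c)); p=c['pixels'].astype(int); m=(p[...,0]>100)&(p[...,1]<60)&(p[...,2]<60)&(c['depth']>0)&(abs(C[...,0]-45)<20)&(abs(C[...,1])<60)&(C[...,2]>70)
    Q=C[m]; print(len(Q),Q.min(0).round(1),np.median(Q,0).round(1),Q.max(0).round(1))
E
```

```text
10.7 [ 0.56804545 -0.0323428   0.2000944 ] [ 45.15216369   0.37771852 200.09440196] 76.82705616352973 0.9954346034860639 [ 0.4963597  -0.32870015 -0.95037134] [-1.00673775e-01  6.04600094e-02  1.83039941e+00  3.21498535e-05
  1.24948677e+00  1.29227451e-01]
216 [ 39.1 -39.9  89.6] [ 45.2  -6.2 101.3] [ 53.   40.9 104.9]
88 [ 38.8 -38.5  90.2] [43.8 22.1 99.6] [ 52.6  40.8 104.3]
```

View pics/s9c.png

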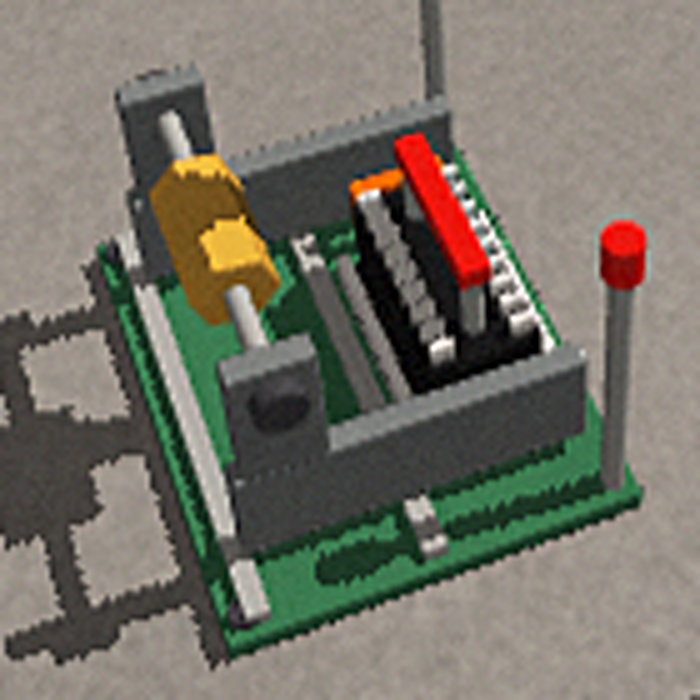

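View pics/top9.png

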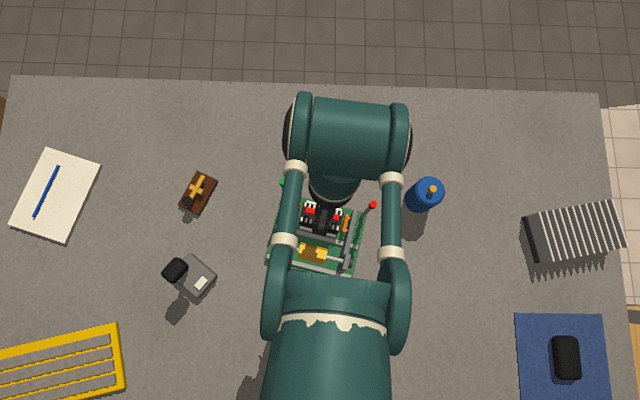

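```bash
python3 - <<'E'
from h import *
print(rel(wo(45,1,200),76.8,wo(-50,0,120),-13.2))
E
```

```text
[-1.0, -95.0, 80.0, 90.0]
```

Request:
{"fn": "move_arm", "kwargs": {
  "steps": [
    [-1, -20, 0, 8, 0],
    [-1, -50, 0, 16, 0],
    [-1, -80, 0, 24, 0],
    [-1, -95, 0, 32, 0],
    [-1, -95, 20, 40, 0],
    [-1, -95, 35, 48, 0],
    [-1, -95, 50, 56, 0],
    [-1, -95, 60, 64, 0],
    [-1, -95, 70, 72, 0],
    [-1, -95, 80, 80, 0],
    [-1, -95, 80, 88, 0],
    [-1, -95, 80, 90, 0],
    [-1, -95, 80, 90, 0],
    [-1, -95, 80, 90, 0]
  ],
  "newtons": 60
}}

```text
time: 12.1
tool_pos: [0.4738, -0.0116, 0.1181]
tcp_rot: [3.121, -0.359, -0.005]
wrist_force: [1.1, 0.1, 0.1]
width: -0.002
```

```bash
python3 - <<'E'
from h import *
s=cam('side','side10'); st=bot.read_state(); print(st['time'],st['tool_pos'],cr(np.array(st['tool_pos'])),th(st)[0],st['width'],st['wrist_force'],st['q'])
crop(s,'s10c',200,380,110,310,3.5,1.4)
C=cr(cloud(s)); m=(s['depth']>0)&(abs(C[...,0]+50)<40)&(abs(C[...,1])<70)&(C[...,2]>140)
for z0 in range(140,260,8):
    k=m&(C[...,2]>=z0)&(C[...,2]<z0+8)
    if k.sum()>3: Q=C[k]; print(z0,k.sum(),Q.min(0).round(1),Q.max(0).round(1))
E
```

```text
12.15 [ 0.47411125 -0.01158808  0.11851511] [-51.03954302  -0.86588483 118.51511303] -13.121825405982042 0.001317207678720692 [ 0.45639124 -0.43303348  0.13339987] [-7.69837348e-02 -5.45512382e-02  2.10240505e+00  2.65549012e-05
  1.09589441e+00  1.72281916e+00]
156 19 [-62.3 -13.9 156. ] [-40.7  -7.1 164. ]
164 35 [-62.4 -16.3 164.2] [-41.2   3.8 171.8]
172 30 [-62.4 -15.7 172.3] [-41.   -4.2 179.9]
180 14 [-62.3 -17.2 180.2] [-44.4   3.3 185. ]
196 9 [-64.7 -32.1 198.8] [-44.6   0.  203.5]
204 15 [-64.8 -39.7 204.2] [-40.4  -6.6 211.7]
212 26 [-67.6 -45.5 212.3] [-36.5   2.9 219.9]
220 56 [-68.3 -52.2 220. ] [-34.4  12.  227.7]
228 30 [-68.2 -57.5 228.1] [-35.1  -7.  236. ]
236 73 [-68.2 -64.6 236. ] [-34.6 -14.1 243.8]
244 142 [-70.4 -64.2 244.1] [-31.8   6.5 251.8]
252 96 [-70.7 -55.1 252. ] [-31.4 -11.8 260. ]
```

View pics/s10c.png

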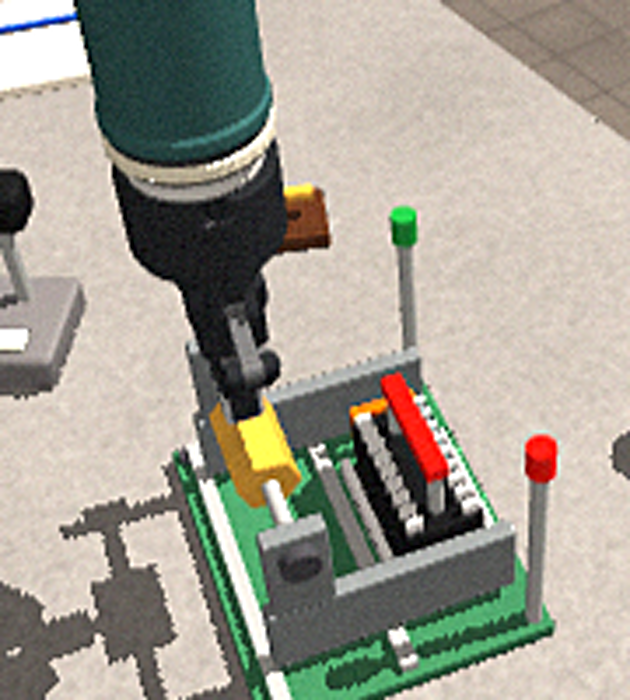

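Request:
{"fn": "move_arm", "kwargs": {
  "steps": [
    [1, 0, 10, 0, 0],
    [1, 0, 16, 0, 0],
    [1, 0, 16, 0, 0]
  ]
}}

```text
time: 12.45
tool_pos: [0.4749, -0.0118, 0.1022]
tcp_rot: [3.121, -0.36, -0.004]
wrist_force: [-0.2, 0.2, 0.6]
width: 0.003
```

Request:
{"fn": "move_arm", "kwargs": {
  "steps": [
    [0, 0, 2, 0, 0],
    [0, 0, 3, 0, 0],
    [0, 0, 3, 0, 0]
  ]
}}

```text
time: 12.75
tool_pos: [0.4759, -0.0119, 0.1015]
tcp_rot: [3.121, -0.36, -0.001]
wrist_force: [-3.5, 0.5, 5.2]
width: -0.001
```

Request:
{"fn": "move_arm", "kwargs": {
  "steps": [
    [0, 0, 1, 0, 0],
    [0, 0, 2, 0, 0],
    [0, 0, 2, 0, 0]
  ]
}}

```text
time: 13.05
tool_pos: [0.476, -0.0119, 0.1012]
tcp_rot: [3.121, -0.36, -0.001]
wrist_force: [-7.4, -0.0, 15.9]
width: -0.001
```

```bash
cat >> h.py <<'E'
def stroke(alist,N=5.5,T=2.5,bx=0.5,off=35.9,ins=2.3,c0=(0,0)):
    """rows of cmd (cradle x, z) for leading vertex angle a (deg, from cradle +x toward up); c0 = current cmd x,z -> tool shifts"""
    out=[]
    for a in alist:
        ar=np.radians(a)
        if a>60: x,z=18.5*np.cos(ar)-ins,18.5*np.sin(ar)
        else:
            s=9.24-ins*np.cos(np.radians(0)); r=np.hypot(16,s); f=np.radians(a+30)-np.arctan2(s,16); x,z=r*np.cos(f),r*np.sin(f)
        psi=np.radians(min(90,a+30)); n=-np.array([np.cos(psi),np.sin(psi)]); t=np.array([np.sin(psi),-np.cos(psi)])
        p=np.array([x,z])+N*n+T*t
        X=-50+11+bx+p[0]; Z=120-off+p[1]
        out.append([round(X-c0[0],1),0,round(-(Z-c0[1]),1)])
    return out
E
python3 -c "
from h import *
for a,r in zip(range(90,-21,-5),stroke(range(90,-21,-5),c0=(-49,99))): print(a,r)"
```

```text
90 [np.float64(10.7), 0, np.float64(1.9)]
85 [np.float64(12.3), 0, np.float64(2.0)]
80 [np.float64(13.9), 0, np.float64(2.2)]
75 [np.float64(15.5), 0, np.float64(2.5)]
70 [np.float64(17.0), 0, np.float64(3.0)]
65 [np.float64(18.5), 0, np.float64(3.6)]
60 [np.float64(19.9), 0, np.float64(4.4)]
55 [np.float64(20.8), 0, np.float64(5.3)]
50 [np.float64(21.6), 0, np.float64(6.2)]
45 [np.float64(22.3), 0, np.float64(7.2)]
40 [np.float64(23.0), 0, np.float64(8.3)]
35 [np.float64(23.5), 0, np.float64(9.4)]
30 [np.float64(23.9), 0, np.float64(10.5)]
25 [np.float64(24.3), 0, np.float64(11.7)]
20 [np.float64(24.5), 0, np.float64(12.9)]
15 [np.float64(24.6), 0, np.float64(14.2)]
10 [np.float64(24.6), 0, np.float64(15.4)]
5 [np.float64(24.5), 0, np.float64(16.6)]
0 [np.float64(24.3), 0, np.float64(17.8)]
-5 [np.float64(24.0), 0, np.float64(19.0)]
-10 [np.float64(23.6), 0, np.float64(20.2)]
-15 [np.float64(23.1), 0, np.float64(21.3)]
-20 [np.float64(22.5), 0, np.float64(22.4)]
```

Request:
{"fn": "move_arm", "kwargs": {
  "steps": [
    [0, 0, -6, 0, 0],
    [8.5, 0, -6, 0, 0],
    [8.5, 0, -4, 0, 0],
    [8.5, 0, 1.9, 0, 0],
    [10.7, 0, 1.9, 0, 0],
    [12.3, 0, 2, 0, 0],
    [13.9, 0, 2.2, 0, 0],
    [15.5, 0, 2.5, 0, 0],
    [17, 0, 3, 0, 0],
    [18.5, 0, 3.6, 0, 0],
    [20, 0, 4.4, 0, 0],
    [20, 0, 4.4, 0, 0]
  ]
}}

```text
time: 14.25
tool_pos: [0.4971, -0.0165, 0.0957]
tcp_rot: [-3.121, 0.36, -0.004]
wrist_force: [-1.4, -0.0, 10.4]
width: 0.001
```

```bash
cat > look.py <<'E'
import sys
from h import *
n=sys.argv[1]
s=cam('side'); st=bot.read_state(); print(st['time'],'cradle meas',cr(np.array(st['tool_pos'])).round(1),'F',st['wrist_force'].round(1),'tip z',round(st['tool_pos'][2]*1000+37.2,1))
crop(s,'s'+n,235,325,180,300,6,1.5)
E
python3 look.py 11
```

```text
14.3 cradle meas [-27.5  -0.4  95.7] F [-1.4  0.3 10.3] tip z 132.9
```

View pics/s11.png

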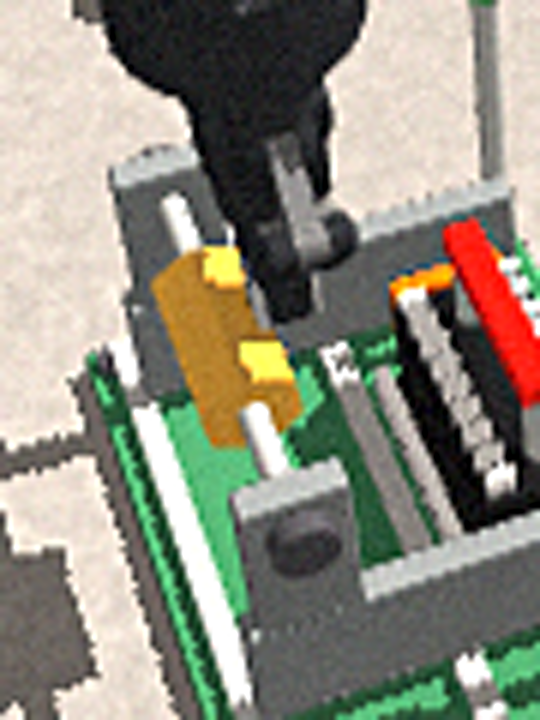

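```bash
cat >> h.py <<'E'
from scipy.optimize import least_squares
def hexang(c,verbose=True):
    C=cr(cloud(c)); p=c['pixels'].astype(int); r,g,b=p[...,0],p[...,1],p[...,2]
    m=(c['depth']>0)&(r>1.6*b)&(g>1.15*b)&(r>g)&(r>50)&(abs(C[...,1])<27)&(np.hypot(C[...,0]+50,C[...,2]-120)<22)
    Q=C[m]; x=Q[:,0]+50; z=Q[:,2]-120; best=[]
    if len(Q)<20: return None
    k=np.arange(6)*np.pi/3
    def f(v):
        A=k-v[0]; d=np.max(np.outer(x-v[1],np.cos(A))+np.outer(z-v[2],np.sin(A)),1)-16
        return d
    for a0 in np.radians(np.arange(0,60,6)):
        R_=least_squares(lambda v:np.r_[f(v),v[1:]*3],[a0,0,0],loss='soft_l1',f_scale=.5); best.append((R_.cost,np.degrees(R_.x[0])%60,R_.x[1:]))
    best.sort(key=lambda t:t[0]); 
    # jaw positions
    print('hex ang mod60 %.1f off %s cost %.1f n %d'%(best[0][1],best[0][2].round(1),best[0][0],len(Q)))
    for sg,n in((1,'L'),(-1,'R')):
        k2=(c['depth']>0)&(C[...,2]>69)&(C[...,2]<79)&(sg*C[...,1]>50)&(sg*C[...,1]<90)&(C[...,0]>-20)&(C[...,0]<70)&(abs(r-b)<40)
        q=C[k2][:,1]
        if len(q)>20: print('jaw',n,len(q),np.percentile(q,[5,50,95]).round(1))
E
cat >> look.py <<'E'
hexang(s)
E
python3 - <<'E'
from h import *
hexang(dict(np.load('last_side.npz')))
import h
c=bot.read_camera('top'); hexang(c)
E
python3 look.py 12
python3 - <<'E'
from h import *
p=cv2.imread('pics/side0.png')
E
```

```text
hex ang mod60 54.6 off [1.2 1.5] cost 59.0 n 320
jaw L 130 [68.4 72.2 79. ]
jaw R 295 [-80.  -76.1 -69.4]
hex ang mod60 54.0 off [ 0.9 -0.2] cost 43.0 n 135
14.4 cradle meas [-27.5  -0.4  95.7] F [-0.6  1.2 10.1] tip z 132.9
hex ang mod60 54.9 off [1.3 1.5] cost 57.9 n 318
jaw L 129 [68.7 72.  79.5]
jaw R 295 [-80.  -76.3 -68.8]
```

```bash
python3 - <<'E'
from h import *
A=cv2.imread('pics/side10.png')[200:310,235:365]; B=dict(np.load('last_side.npz'))['pixels'][200:310,235:365,::-1]
o=np.hstack([A,B]).astype(float)*1.4; cv2.imwrite('pics/cmp.png',cv2.resize(np.clip(o,0,255).astype(np.uint8),None,fx=3,fy=5,interpolation=cv2.INTER_CUBIC))
g=lambda i:cv2.cvtColor(np.ascontiguousarray(i),cv2.COLOR_BGR2GRAY).astype(np.float32)
for nm,(u0,u1,v0,v1) in dict(jawRtall=(276,304,256,292),jawRlong=(300,350,262,300),lamp=(345,362,230,260),base=(255,300,290,320)).items():
    a=g(cv2.imread('pics/side10.png')[v0:v1,u0:u1]); b=g(dict(np.load('last_side.npz'))['pixels'][v0:v1,u0:u1,::-1])
    print(nm,cv2.phaseCorrelate(a,b,cv2.createHanningWindow(a.shape[::-1],cv2.CV_32F)))
E
```

```text
jawRtall ((-0.4319567965755109, -0.37011931690657107), 1.0619356819876917)
jawRlong ((0.13831956521595146, -0.4111289398136613), 1.062100344657898)
lamp ((-0.08090406156066976, -0.0823696087861201), 0.9672646120742515)
base ((0.27370499877198995, -0.3173915033063981), 0.9956543802331995)
```

View pics/cmp.png

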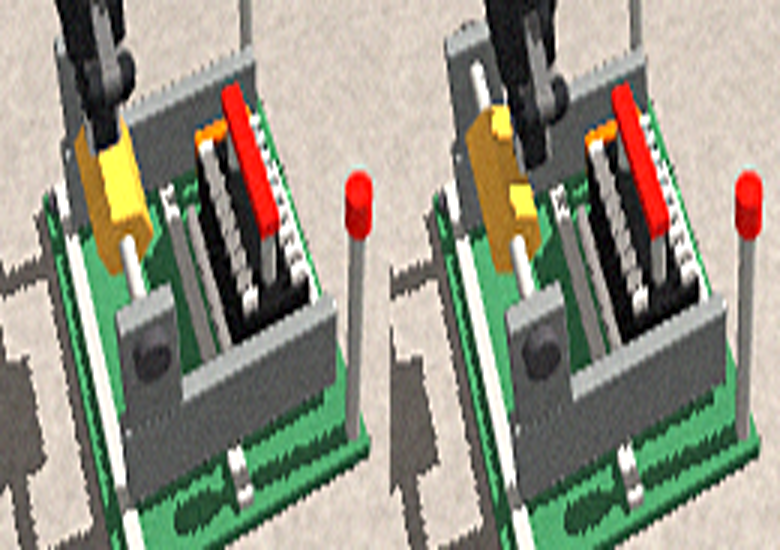

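```bash
sed -i 's/X=-50+11+bx/X=-49+11+bx/' h.py; python3 -c "
from h import *
L=[32,30,26,22,18,14,10,6,2,-2,-6,-10,-14,-18,-22]
for a,r in zip(L,stroke(L,N=6.5,T=3,bx=-.7,off=36,c0=(-29,94.6))): print(a,r[0],r[2])"
```

```text
32 3.5 6.9
30 3.7 7.3
26 3.9 8.3
22 4.0 9.2
18 4.0 10.2
14 4.0 11.2
10 4.0 12.1
6 3.8 13.1
2 3.6 14.0
-2 3.4 14.9
-6 3.0 15.8
-10 2.6 16.7
-14 2.2 17.5
-18 1.7 18.3
-22 1.1 19.1
```

Request:
{"fn": "move_arm", "kwargs": {
  "steps": [
    [3.5, 0, -2, 0, 0],
    [3.5, 0, 2, 0, 0],
    [3.5, 0, 5, 0, 0],
    [3.7, 0, 7.3, 0, 0],
    [3.7, 0, 7.3, 0, 0]
  ]
}}

```text
time: 14.9
tool_pos: [0.503, -0.018, 0.0889]
tcp_rot: [3.12, -0.36, 0.012]
wrist_force: [4.3, -1.9, 8.2]
width: -0.001
```

```bash
python3 look.py 13
```

```text
14.95 cradle meas [-21.5  -0.5  89. ] F [ 3.6 -1.8  8.4] tip z 126.2
hex ang mod60 11.2 off [1.3 1.5] cost 63.2 n 380
jaw L 111 [68.  71.6 79. ]
jaw R 291 [-79.  -75.3 -68.3]
```

View pics/s13.png

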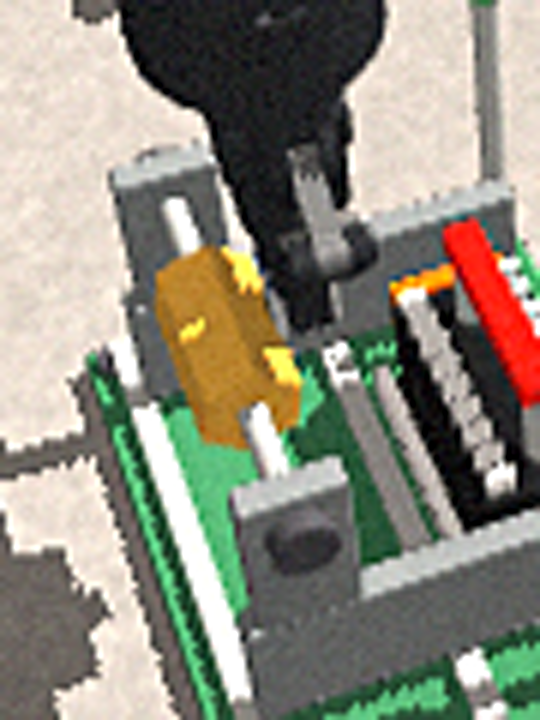

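```bash
python3 -c "
from h import *
L=[14,8,2,-4,-10,-16,-22,-26]
for a,r in zip(L,stroke(L,N=7.5,T=4.5,bx=-1.5,off=36,c0=(-25.3,87.3))): print(a,r[0],r[2])"
```

```text
14 -0.1 5.6
8 -0.5 7.1
2 -0.9 8.5
-4 -1.5 9.9
-10 -2.3 11.1
-16 -3.2 12.3
-22 -4.2 13.4
-26 -4.9 14.1
```

Request:
{"fn": "move_arm", "kwargs": {
  "steps": [
    [-0.1, 0, 3, 0, 0],
    [-0.1, 0, 5.6, 0, 0],
    [-0.5, 0, 7.1, 0, 0],
    [-0.9, 0, 8.5, 0, 0],
    [-1.2, 0, 9.2, 0, 0],
    [-1.2, 0, 9.2, 0, 0]
  ]
}}

```text
time: 15.55
tool_pos: [0.5045, -0.0183, 0.0808]
tcp_rot: [3.12, -0.36, 0.021]
wrist_force: [9.4, -2.3, 8.4]
width: -0.002
```

```bash
python3 look.py 14
```

```text
15.6 cradle meas [-19.9  -0.5  80.9] F [ 7.7 -3.3  7.4] tip z 118.1
hex ang mod60 37.7 off [1.3 1.5] cost 61.9 n 371
jaw L 120 [66.3 70.  77.3]
jaw R 293 [-77.9 -73.7 -66.7]
```

```bash
cat >> h.py <<'E'
def stroke2(alist,N=14,T=5,bx=0,off=36.6,ins=2.5,kx=1.2,kz=3.5,c0=(0,0)):
    out=[]
    for a in alist:
        ar=np.radians(a)
        if a>60: x,z=18.5*np.cos(ar)-ins,18.5*np.sin(ar)
        else:
            s=9.24-ins; r=np.hypot(16,s); f=np.radians(a+30)-np.arctan2(s,16); x,z=r*np.cos(f),r*np.sin(f)
        psi=np.radians(min(90,a+30)); n=-np.array([np.cos(psi),np.sin(psi)]); t=np.array([np.sin(psi),-np.cos(psi)])
        F=N*n+T*t
        X=-49+11+bx+x+F[0]/kx; Z=120-off+z+F[1]/kz
        out.append((a,(round(x-38,1),round(82.8+z,1)),[float(round(X-c0[0],1)),0,float(round(-(Z-c0[1]),1))]))
    return out
E
python3 -c "
from h import *
for r in stroke2([47,42,36,30,24,18,12,6,0,-6,-12,-18],c0=(-26.5,78.1)): print(r)"
```

```text
(47, (np.float64(-27.8), np.float64(96.9)), [0.1, 0, -15.2])
(42, (np.float64(-26.6), np.float64(95.9)), [0.2, 0, -14.2])
(36, (np.float64(-25.3), np.float64(94.7)), [0.2, 0, -12.9])
(30, (np.float64(-24.2), np.float64(93.3)), [0.1, 0, -11.6])
(24, (np.float64(-23.1), np.float64(91.8)), [-0.1, 0, -10.2])
(18, (np.float64(-22.3), np.float64(90.2)), [-0.5, 0, -8.8])
(12, (np.float64(-21.6), np.float64(88.5)), [-1.0, 0, -7.3])
(6, (np.float64(-21.1), np.float64(86.8)), [-1.6, 0, -5.7])
(0, (np.float64(-20.8), np.float64(85.0)), [-2.3, 0, -4.2])
(-6, (np.float64(-20.6), np.float64(83.2)), [-3.1, 0, -2.7])
(-12, (np.float64(-20.7), np.float64(81.3)), [-4.0, 0, -1.2])
(-18, (np.float64(-20.9), np.float64(79.5)), [-5.0, 0, 0.2])
```

Request:
{"fn": "move_arm", "kwargs": {
  "steps": [
    [8, 0, 0, 0, 0],
    [12, 0, -4, 0, 0],
    [12, 0, -14, 0, 0],
    [12, 0, -23, 0, 0],
    [4, 0, -24, 0, 0],
    [0, 0, -24, 0, 0],
    [0, 0, -24, 0, 0],
    [0, 0, -18, 0, 0],
    [0.1, 0, -15.2, 0, 0],
    [0.2, 0, -14.2, 0, 0],
    [0.2, 0, -12.9, 0, 0],
    [0.1, 0, -11.6, 0, 0],
    [0, 0, -10.2, 0, 0],
    [-0.5, 0, -8.8, 0, 0],
    [-1, 0, -7.3, 0, 0],
    [-1, 0, -7.3, 0, 0]
  ]
}}

```text
time: 17.2
tool_pos: [0.5016, -0.0175, 0.0878]
tcp_rot: [3.121, -0.36, 0.014]
wrist_force: [6.3, -2.7, 7.8]
width: -0.0
```

```bash
python3 look.py 15
```

```text
17.25 cradle meas [-23.   -0.3  87.8] F [ 6.9 -2.7  7. ] tip z 125.0
hex ang mod60 36.8 off [1.3 1.5] cost 63.6 n 367
jaw L 116 [66.  69.7 77.4]
jaw R 290 [-77.7 -73.6 -66.7]
```

View pics/s15.png

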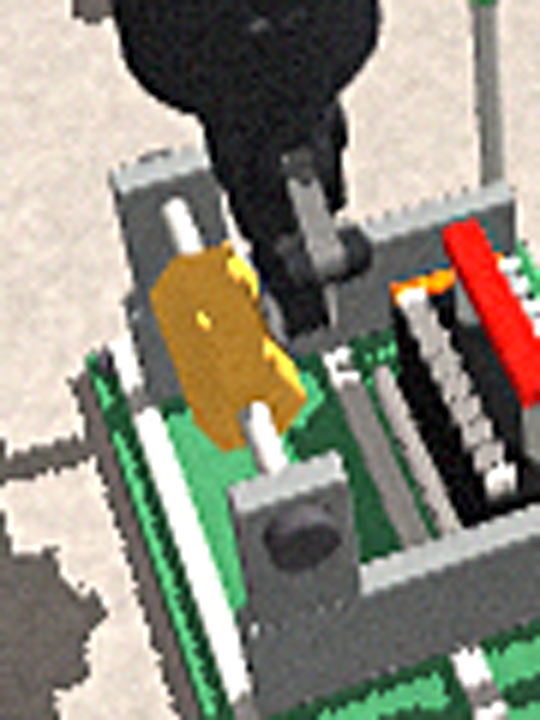

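Request:
{"fn": "move_arm", "kwargs": {
  "steps": [
    [8, 0, -2, 0, 0],
    [11, 0, 2, 0, 0],
    [11, 0, 2.4, 0, 0],
    [0, 0, 2.4, 0, 0],
    [-6, 0, 3, 0, 0],
    [-8, 0, 4.5, 0, 0],
    [-8, 0, 6, 0, 0],
    [-8, 0, 7.5, 0, 0],
    [-8, 0, 9, 0, 0],
    [-8, 0, 10.5, 0, 0],
    [-8, 0, 12, 0, 0],
    [-8, 0, 13.5, 0, 0],
    [-8, 0, 13.5, 0, 0]
  ]
}}

```text
time: 18.55
tool_pos: [0.5039, -0.018, 0.0791]
tcp_rot: [3.118, -0.359, 0.048]
wrist_force: [22.4, -9.1, 7.7]
width: 0.003
```

```bash
python3 look.py 16
```

```text
18.6 cradle meas [-20.6  -0.4  79.1] F [22.  -8.5  8.2] tip z 116.3
hex ang mod60 55.5 off [1.5 1.4] cost 66.1 n 348
jaw L 130 [65.4 69.4 76.5]
jaw R 292 [-76.6 -72.6 -65.8]
```

View pics/s16.png

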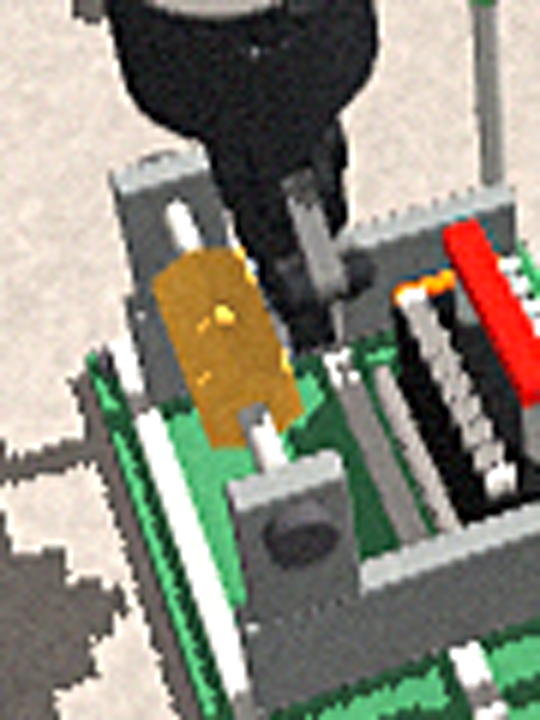

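Request:
{"fn": "move_arm", "kwargs": {
  "steps": [
    [17.5, 0, -2, 0, 0],
    [22.5, 0, -8, 0, 0],
    [22.5, 0, -20, 0, 0],
    [22.5, 0, -29, 0, 0],
    [15.5, 0, -30, 0, 0],
    [10, 0, -30, 0, 0],
    [10, 0, -30, 0, 0],
    [10, 0, -25, 0, 0],
    [10, 0, -21, 0, 0],
    [10, 0, -18, 0, 0],
    [10, 0, -15.4, 0, 0],
    [9.5, 0, -12.4, 0, 0],
    [8.5, 0, -10, 0, 0],
    [6.5, 0, -8, 0, 0],
    [4, 0, -6, 0, 0],
    [2, 0, -4.5, 0, 0],
    [0, 0, -3, 0, 0],
    [-0.5, 0, -1.5, 0, 0],
    [-0.5, 0, 0, 0, 0],
    [-0.5, 0, 1, 0, 0]
  ]
}}

```text
time: 20.6
tool_pos: [0.504, -0.0181, 0.0782]
tcp_rot: [3.118, -0.359, 0.048]
wrist_force: [20.0, -8.1, 10.3]
width: -0.0
```

```bash
python3 look.py 17
```

```text
20.65 cradle meas [-20.5  -0.4  78. ] F [19.7 -8.4  9. ] tip z 115.2
hex ang mod60 54.0 off [1.2 1.6] cost 63.0 n 349
jaw L 121 [62.  66.5 72.7]
jaw R 287 [-73.5 -69.7 -62. ]
```

View pics/s17.png

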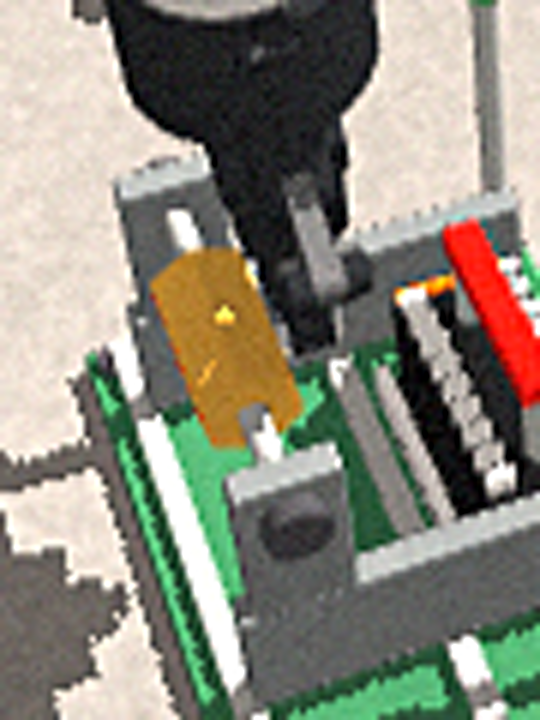

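Request:
{"fn": "move_arm", "kwargs": {
  "steps": [
    [18, 0, -3, 0, 0],
    [23, 0, -9, 0, 0],
    [23, 0, -21, 0, 0],
    [23, 0, -30, 0, 0],
    [16, 0, -31, 0, 0],
    [10.5, 0, -31, 0, 0],
    [10.5, 0, -31, 0, 0],
    [10.5, 0, -26, 0, 0],
    [10.5, 0, -22, 0, 0],
    [10.5, 0, -19, 0, 0],
    [10.5, 0, -16, 0, 0],
    [10, 0, -13, 0, 0],
    [9, 0, -10.5, 0, 0],
    [7, 0, -8.5, 0, 0],
    [4, 0, -6.5, 0, 0],
    [2, 0, -5, 0, 0],
    [0, 0, -3.5, 0, 0],
    [-0.5, 0, -2, 0, 0],
    [-0.5, 0, -0.5, 0, 0],
    [-0.5, 0, 1, 0, 0]
  ]
}}

```text
time: 22.65
tool_pos: [0.5062, -0.0176, 0.0809]
tcp_rot: [3.119, -0.36, 0.057]
wrist_force: [19.8, -5.4, 14.3]
width: 0.0
```

```bash
python3 look.py 18
```

```text
22.7 cradle meas [-18.4   0.7  79.9] F [21.2 -5.5 15.8] tip z 117.1
hex ang mod60 26.2 off [1.2 1.6] cost 67.1 n 348
jaw L 107 [60.1 64.4 71.5]
jaw R 291 [-71.8 -67.7 -60.8]
```

View pics/s18.png

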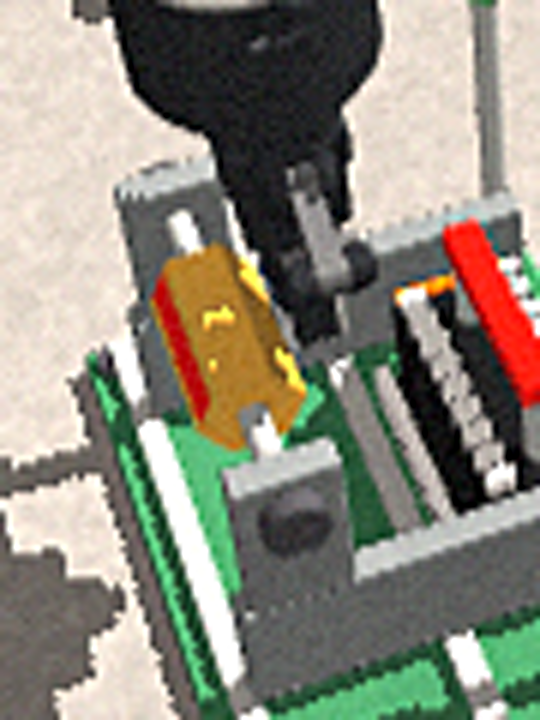

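Request:
{"fn": "move_arm", "kwargs": {
  "steps": [
    [18.5, 0, -2, 0, 0],
    [23.5, 0, -10, 0, 0],
    [23.5, 0, -21, 0, 0],
    [15, 0, -22, 0, 0],
    [15, 0, -22, 0, 0],
    [15, 0, -16, 0, 0],
    [12.5, 0, -13, 0, 0],
    [9.5, 0, -11, 0, 0],
    [6.5, 0, -9.5, 0, 0],
    [3.5, 0, -8, 0, 0],
    [2.5, 0, -6.5, 0, 0],
    [1.5, 0, -5, 0, 0],
    [0.5, 0, -3.5, 0, 0],
    [0.5, 0, -3.5, 0, 0]
  ]
}}

```text
time: 24.1
tool_pos: [0.5049, -0.0181, 0.0843]
tcp_rot: [3.118, -0.358, 0.052]
wrist_force: [12.6, -7.2, 29.7]
width: 0.001
```

```bash
python3 look.py 19
```

```text
24.15 cradle meas [-19.6  -0.2  84.3] F [12.2 -7.1 30.3] tip z 121.5
hex ang mod60 26.6 off [1.2 1.5] cost 58.9 n 354
jaw L 108 [60.2 64.4 70.8]
jaw R 295 [-71.7 -67.7 -60.7]
```

```bash
python3 - <<'E'
from h import *
st=bot.read_state(); X=R.from_rotvec(st['tcp_rot']).as_matrix(); z=X[:,2]; a=np.radians(CT)
print('toolz in cradle',z@[np.cos(a),np.sin(a),0],z@[-np.sin(a),np.cos(a),0],z[2]); print('x',X[:,0]); print(st['torque'],st['wrist_force'],st['q'],st['joint_torque'])
s=dict(np.load('last_side.npz')); crop(s,'s20',235,365,185,320,5.8,1.5)
t=cam('top'); crop(t,'t20',255,375,170,290,5.5,1.6); hexang(t)
C=cr(cloud(s)); p=s['pixels'].astype(int); m=(p.sum(-1)<200)&(s['depth']>0)&(abs(C[...,0]+25)<25)&(abs(C[...,1])<25)&(C[...,2]>105)
for z0 in range(112,190,6):
    k=m&(C[...,2]>=z0)&(C[...,2]<z0+6)
    if k.sum()>3: Q=C[k]; print(z0,k.sum(),Q.min(0).round(1),Q.max(0).round(1))
E
```

```text
toolz in cradle 0.03305781894562619 0.0014570647362326088 -0.9994523788399885
x [ 0.97339687 -0.22672794  0.03306006]
[-1.26760935 -2.03196585  0.00624293] [12.19912236 -7.11821314 30.27472843] [-0.08257711  0.01868219  2.1005046  -0.00410078  0.98949164  1.7192355 ] [  3.61473843 -17.55745232 -10.10092288   1.93208613   4.36258033
   0.04998119]
hex ang mod60 28.5 off [0.9 0. ] cost 42.9 n 159
124 14 [-34.5 -13.4 126. ] [-17.7   8.7 129.8]
130 35 [-39.4 -23.9 130.3] [-15.5  24.3 135.9]
136 29 [-40.9 -24.7 136.1] [-12.6  24.  141.8]
142 15 [-32.7 -15.5 142. ] [-14.7   5.4 147.5]
148 6 [-33.  -15.7 148.5] [-16.7  -3.3 149.5]
166 7 [-35.3 -16.2 167.2] [-25.   -4.3 171.9]
172 8 [-34.7 -16.1 172.3] [-23.8  -7.7 177.3]
178 7 [-33.4 -16.8 178.4] [-11.6 -15.  183.2]
184 25 [-40.1 -18.4 184.2] [ -7.6   4.  189.8]
```

View pics/s20.png

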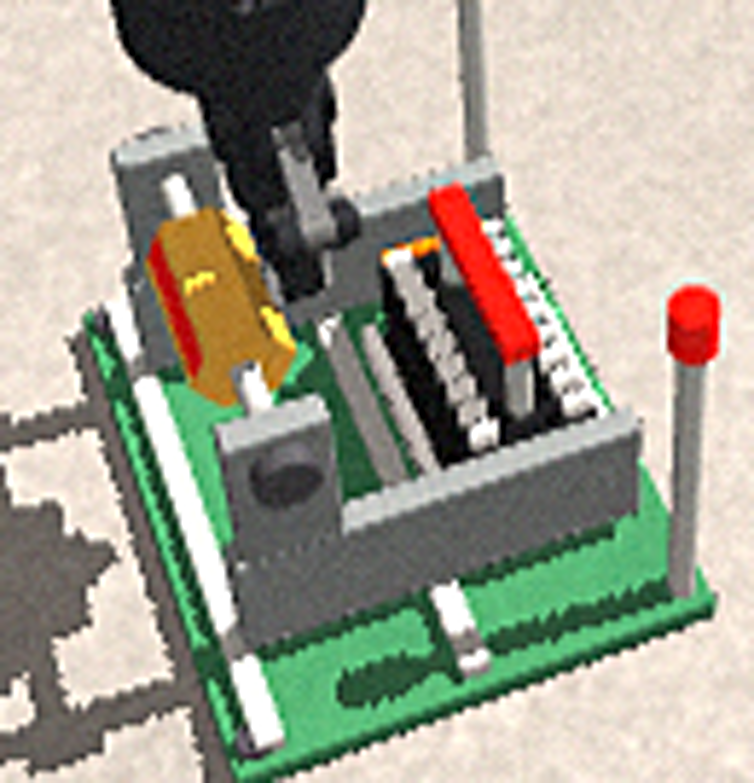

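View pics/t20.png

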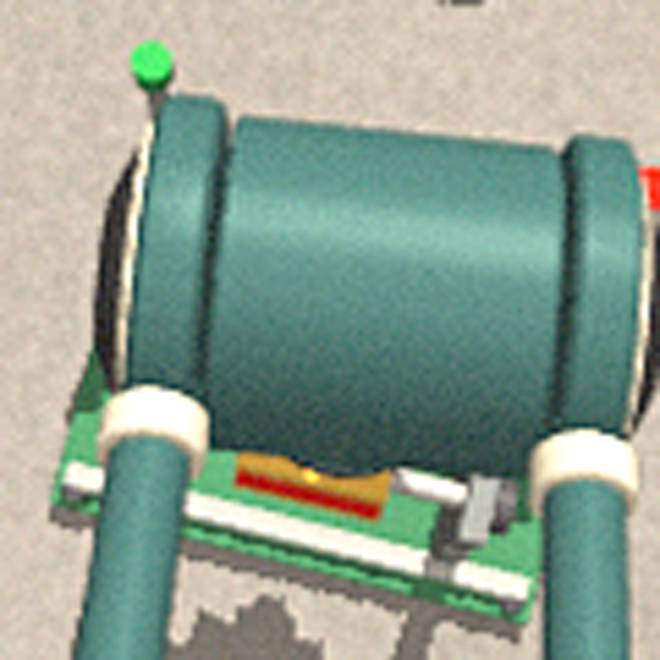

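Request:
{"fn": "move_arm", "kwargs": {
  "steps": [
    [0, 0, 1.5, 0, 0],
    [0, 0, 3, 0, 0],
    [0, 0, 3, 0, 0]
  ]
}}

```text
time: 24.5
tool_pos: [0.5062, -0.0175, 0.0802]
tcp_rot: [3.12, -0.36, 0.057]
wrist_force: [21.5, -6.0, 15.2]
width: 0.001
```

```bash
python3 look.py 21
```

```text
24.55 cradle meas [-18.4   0.7  80. ] F [21.5 -5.8 15.7] tip z 117.2
hex ang mod60 26.6 off [1.3 1.6] cost 62.3 n 358
jaw L 107 [60.6 65.4 71.7]
jaw R 288 [-71.6 -67.8 -60.6]
```

Request:
{"fn": "move_arm", "kwargs": {
  "steps": [
    [18, 0, -2, 0, 0],
    [22, 0, -20, 0, 0],
    [22, 0, -50, 0, 0],
    [22, 40, -80, 0, 0],
    [0, 80, -80, 0, 0],
    [0, 130, -80, 0, 0],
    [0, 180, -80, 0, 0],
    [0, 230, -80, 0, 0],
    [0, 260, -80, 0, 0],
    [0, 260, -80, 0, 0]
  ]
}}

```text
time: 25.55
tool_pos: [0.4278, -0.2709, 0.1491]
tcp_rot: [3.119, -0.367, -0.002]
wrist_force: [-0.0, 0.8, -0.1]
width: 0.0
```

```bash
python3 - <<'E'
from h import *
s=cam('side','side22'); t=cam('top','top22'); crop(s,'s22',235,365,185,320,5.8,1.5); crop(t,'t22',255,375,170,290,5.5,1.6)
for c in(s,t):
    hexang(c)
    C=cr(cloud(c)); p=c['pixels'].astype(int); r,g,b=p[...,0],p[...,1],p[...,2]
    for nm,m in (('handle',(r>100)&(g<60)&(b<60)&(C[...,2]>80)),('padL',(r>140)&(g>50)&(g<140)&(b<70)&(C[...,1]>30)),('padR',(r>140)&(g>50)&(g<140)&(b<70)&(C[...,1]<-30))):
        m=m&(c['depth']>0)&(abs(C[...,0]-45)<30)&(abs(C[...,1])<75)&(C[...,2]>20)
        Q=C[m]
        if len(Q)>3: print(nm,len(Q),np.percentile(Q,3,axis=0).round(1),np.median(Q,0).round(1),np.percentile(Q,97,axis=0).round(1))
print(bot.read_state()['time'],bot.read_state()['wrist_force'])
E
```

```text
hex ang mod60 26.8 off [1.2 1.5] cost 62.5 n 360
jaw L 25 [60.5 63.3 71.4]
hex ang mod60 25.4 off [ 0.9 -0.1] cost 107.5 n 406
jaw L 199 [61.2 66.6 72.3]
jaw R 198 [-70.3 -64.8 -59.3]
handle 204 [ 39.2 -35.6  91.9] [44.6  1.6 99.4] [ 51.5  38.5 102.4]
padL 61 [24.  51.6 40.6] [45.2 55.4 52.3] [65.6 60.4 55.5]
padR 62 [ 24.7 -56.2  48. ] [ 45.3 -52.3  53.2] [ 65.6 -48.   57.4]
25.65 [-0.79195715  1.37125578 -0.72114804]
```

View pics/t22.png

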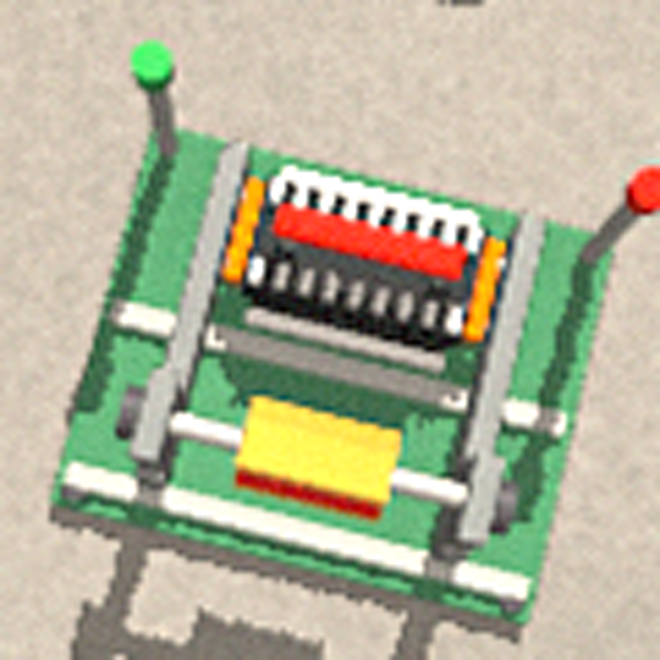

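View pics/s22.png

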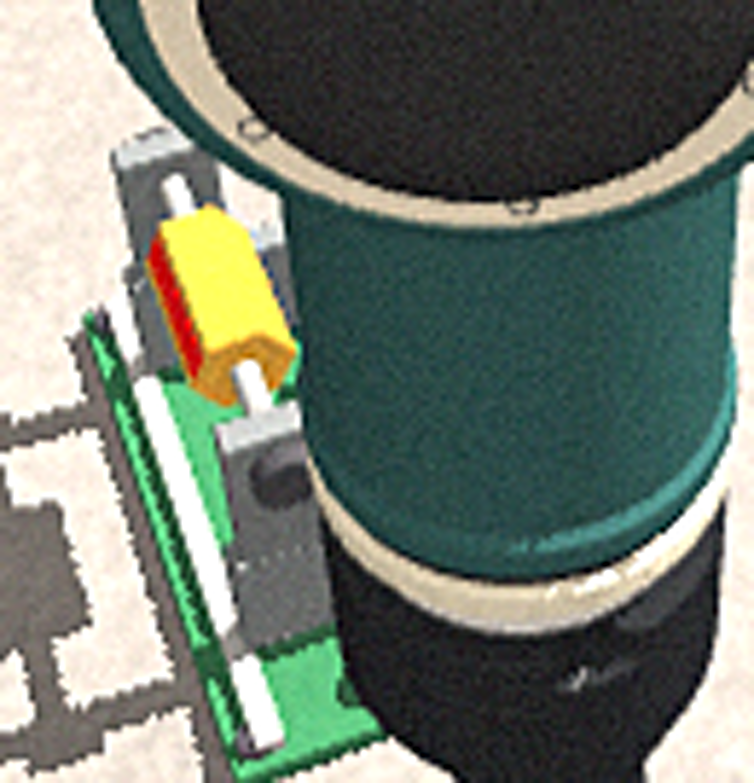

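View pics/top22.png

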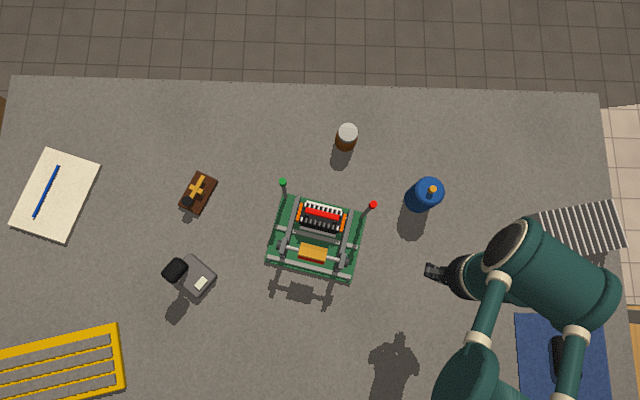

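```bash
python3 - <<'E'
from h import *
C=cr(cloud(dict(np.load('last_top.npz')))); c=dict(np.load('last_top.npz')); p=c['pixels'].astype(int)
m=(p[...,0]>90)&(p[...,1]<45)&(p[...,2]<45)&(abs(C[...,0]+55)<25)&(abs(C[...,1])<40)&(C[...,2]>90)
Q=C[m]; print(len(Q),'strip x,z',np.median(Q,0).round(1)); A=np.polyfit(Q[:,2],Q[:,0],1); print('face normal elev deg',np.degrees(np.arctan(A[0])), Q.min(0).round(1),Q.max(0).round(1))
# module: dark/fin top heights by y for flatness
m=(p[...,0]>110)&(p[...,1]<60)&(p[...,2]<60)&(abs(C[...,0]-45)<12)&(abs(C[...,1])<42)&(C[...,2]>92); Q=C[m]
print('handle z slope mm/mm',np.polyfit(Q[:,1],Q[:,2],1),'yaw',np.degrees(np.polyfit(Q[:,1],Q[:,0],1)[0]))
E
```

```text
55 strip x,z [-64.3   0.6 125.9]
face normal elev deg 18.137069284614867 [-66.4 -26.7 119.2] [-62.   29.4 132.1]
handle z slope mm/mm [-9.79441212e-04  9.93565681e+01] yaw -0.11028449673314475
```

```bash
python3 -c "
from workcell import bot
s=bot.read_state(); print(s['time'],s['wrist_force']); print(bot.finish_job())"
```

```text
25.65 [-0.79195715  1.37125578 -0.72114804]
the job is handed in; nothing more can be done
None
```

The module is on the cradle bed, lengthwise between the pads and let go. The sleeve is at or within a few degrees of its stop, with both pads squeezed against the module. I handed the job in at 25.65 s with the arm clear of everything.

**How it was done:**
- **Grasp:** The first grasp closed above the handle, because the real fingertips sit about 37–40 mm higher than the reported TCP. I corrected for that offset and the second grasp held.
- **Sleeve:** The tool can only turn about its vertical axis, so I did not grip the sleeve. I turned it with the shut fingertips, one flat at a time.

**Last checks:**
- **Sleeve angle:** The hexagon fit gives 26° past a 60° step, which matches the stop at 206° (3.6 rad). The red strip on its own gives about 200°. Further pushing with about 30 N did not move it.
- **Jaws and pads:** From the top camera the jaws stand at about +66.6 and -64.8 mm, where the stop would put them at ±66 mm. The pads have given way about 3 mm.
- **Module:** The handle top reads about 99 mm, which is right for the module sitting on the bed. It is level within 0.1° and square to the cradle within 0.2°.
- **Bystanders:** The dummy load, microphone, morse key and jar look unmoved in the top picture.

**Disagreement along the way:** Jaw travel as first measured was 8 to 9.4 mm, which suggested the sleeve was only at about 150°. I had wrongly assumed the first drag did not turn the sleeve; it had already turned it about 54°. Allowing for that, the jaw, pad and strip readings fit the stop.

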